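# Hang a pump-head carrier on the gravity rail and park it at the stop

## Task

Pick up the roller carrier with the pump head and hook it over the upper half of the sloped rail, lowering it gently until both grooved rollers sit on the bar and the rail bears the weight, and only then let go. Let it roll down by itself until it comes to rest at the small ridge, then push it gently over the ridge so that it is fully home against the black end stop, and leave it there hanging untouched. Do not press hard on the rail, and leave the other things where they are.

Things in the scene. Friction and masses are not known exactly. Their poses are not given: they have to be found in the camera images.
- stand: Steel stand of the sloped rail, fixed. Origin on the table under the rail's middle; x level, points downhill along the rail; y across; z up. Rail: flat bar on edge, 8 mm thick (y), 16 mm tall, 430 mm long, over y = 0, 0.105 rad down towards +x, held only by end clamps on posts at x = +-228 mm. Its height is set by hand and not part of this pose: top edge over the origin 155 to 175 mm above the table.
- under_upper (a point): Point on the table under the upper half of the rail (stand x = -80 mm), a good place to hang the carrier; axes as the stand's. The bar's top is 163 to 183 mm above it, to be seen or felt; the rail does not give under ordinary forces. A black block closes the upper end at -200 mm along the bar, 24 mm above it; the upper post is 225 mm tall.
- under_ridge (a point): Point on the table under the ridge (147 mm downhill of the middle, along the bar); axes as the stand's. The ridge is a rounded steel bump across the bar's top edge, 3.5 mm proud. A carrier rolling by itself rests with its leading roller against it, its middle 106 mm downhill of the rail's middle; pushing it over takes some 3 to 5 N.
- under_stop (a point): Point on the table under the face of the black end stop (185 mm downhill of the middle, along the bar; rises 34 mm above the bar); axes as the stand's. Fully home, the carrier's leading end plate touches the stop and its middle is 129 mm downhill of the rail's middle; just past the ridge it rolls home by itself.
- carrier: Roller carrier with pump head, about 0.5 kg, standing on the table, side plate towards the robot. Origin at the centre of its underside; z up, x along its rolling direction (same both ways), y across. Steel block 64 x 46 mm, 36 mm tall; on it an aluminium side plate at y = +17 to +22 mm. The throat for the bar is open towards -y, between block top (z = 36) and roller flanges (z = 90 mm).
- carrier_grip (a point): Centre of the carrier's upright grip fin (36 mm along x, 10 mm thick along y, 50 mm tall), 157 mm above its underside; axes as the carrier's. A bridge over the rollers lies below the fin, top at 132 mm.
- carrier_seat (a point): Midway between the carrier's two white rollers at groove-floor level, 96 mm above its underside: on the bar's top edge when hung; axes as the carrier's. Rollers at x = +-30 mm, groove 12 mm wide and 6 mm deep, centred on y = 0. The bar enters sideways below the rollers, then the carrier is lowered on it. It rolls at roughly 0.1 m/s (greased rollers).
- end_plate (a point): Centre of the outer face of one of the carrier's two end plates (x = -55 mm; the other is at +55 mm), 115 mm above its underside; axes as the carrier's. Each is 35 mm wide (y = -13 to +22 mm) and 22 mm tall, its lower edge 8 mm above the bar when hung. Push the uphill one here, low and along the bar; a push high on the fin tips the carrier.
- spare_head: Bystander: a loose spare pump head without a hanger, block 64 x 46 x 36 mm with two short ports on top (54 mm tall in all). Origin at the centre of its underside.
- clamp_ring: Bystander: loose steel clamp ring lying flat, 50 mm across, 12 mm high, near the foot of the rail. Origin at the centre of its underside.
- cap: Bystander: loose steel blanking cap, 44 mm across, 18 mm high, near the foot of the rail. Origin at the centre of its underside.
- buffer_bottle: Bystander: clear glass bottle, 70 mm across, 150 mm tall, beyond the rail. Origin at the centre of its underside.
- sample_bottle: Bystander: amber glass bottle, 56 mm across, 110 mm tall, beyond the rail. Origin at the centre of its underside.
- beaker: Bystander: clear beaker, 72 mm across, 90 mm tall. Origin at the centre of its underside.

How it is judged:
By the outcome, as a careful person would: the job done as asked, in the order asked, and still so for the second after the job is handed in, with the robot touching nothing.
It also fails if it takes over 67 s, if anything falls off the work surface, if the arm or the gripper's body presses on something with over 40 N, if the wrist force passes 120 N, or if a joint passes its speed limit or range.

## Robot

A 6-joint arm with a two-finger parallel gripper is mounted at the origin on the work surface. World frame = base frame: x ahead of the robot, y to its left, z up, the work surface at z = 0. Lengths are in mm, angles in rad, forces in N, time in s.
With the tool pointing down it reaches from about 275 to 1000 mm from the base axis. Payload 8.4 kg.
Tool frame: the origin (TCP) lies midway between the tips of the shut fingers; the grasp point (between the pads) lies ctrl.grip_depth behind it (ctrl.grip_depth is the distance from the TCP to the grasp point, in mm); z points along the fingers, y is the direction in which the jaws open and shut (so a half turn about z gives the same grasp; the last joint's range is limited). The gripper opens to 85 mm and grips with 20 to 120 N. Pads are 22 mm wide; open, the fingers measure 114 mm over their backs; the gripper's body (76 mm by 85 mm) begins 54 mm behind the grasp point. The pads swing forward as they close: fully open they stand 13 mm farther back than shut.
Start: joints at [1.209, 0.353, 1.633, -0, 1.155, -0.002], TCP at [220.053, 584.982, 231.281] pointing down, gripper open.
Joint ranges: [-2.63, 2.63], [-0.92, 2.1], [0.06, 2.66], [-1.3, 4.44], [0, 2.69], [-3.02, 3.02]. Speed limits (rad/s): [2.22, 2.22, 2.79, 3.14, 3.14, 3.14].

## Interface

Orientations are given as a rotation vector (axis times angle).
In Python, from cell import sensors, cams, workorder, ctrl gives the robot as it stands.
- The arm moves only by the tool step_arm, never from a script. Its argument "plan" is a list of rows, each an object with "turn": the turn, a rotation vector about the world's x, y, z in rad, a list of three; "slide": the shift along the world's x, y, z in cm, a list of three; "claw": the closure, from 0 (fully open) to 1 (shut). In form: [{"turn": [wx, wy, wz], "slide": [dx, dy, dz], "claw": claw}, ...]. A call has 1 to 10 rows; each row is the pose to reach, as a shift and turn from the pose commanded when the call began; what a row does not reach only later rows make up. A row lasts 1/12 s, in which the tool goes at most 41.7 mm and 7.16 degrees, less where a joint would pass 70% of its speed; a pose out of reach is approached as far as the arm can. A call with a gripper value outside its range is refused whole. The fingers move at their own pace and stop on an object; "grip_force" is the grip in N (left out, the last holds). Time passes only in rows, so rows that repeat a pose let the fingers close. It gives the time, the measured TCP pose, the force and the opening at its end, in the units of the state.
- sensors.state(): the state, without advancing time (a new reading comes with each control period).
- cams.get_image(name): name is "scene" or "top" or "wrist"; returns a dict with "image" (420x560x3 uint8, red, green, blue), "vertical_fov" (degrees; the focal length in pixels is half the picture's height over the tangent of half this angle, whatever the lens; pixels are square), "cx", "cy" (the principal point, pixels), "position" and "orientation" of the camera in the world. Camera axes: x right, y up, looking along -z (the intrinsics and any distortion apply to the point x, -y, -z); pixel columns grow to the right and rows downward; lengths in mm; the calibration is good to about 2 mm. A picture is of the moment at which its call begins. There is no depth.
- workorder.job_done(): hands the job in, once; it reports no verdict.
The state is a dict: "time_s": time; "qpos": joint angles; "joint_vel": joint speeds; "tau": joint torques, N m; "tool_pos": TCP position; "tcp_rot": TCP orientation; "contact_force": force on the tool from outside, world axes, zero at the start; "moment": the same for the moment, N m; "finger_gap": opening from 0.0 (shut) to 1.0 (fully open).
Only numpy, scipy, OpenCV 4.12 (cv2) and the standard library are available. Lean on these libraries where they do the work, as an engineer would, in place of code of your own. Each camera call takes 0.05 s, during which the arm holds its last target.

## Working session

There is one attempt and no reset: what is moved stays moved. The work goes in short steps, Python scripts to look and compute and a tool call to move; the robot and the scene stay as the last step left them, time stands still between calls to the robot, and variables do not carry over. Pictures are saved under pics/ and viewed, and the job is handed in when it is done.

Besides the shell and the picture viewer there is one more tool, called after "Request:" by a JSON object that holds its "method" and its "body". step_arm: Moves the arm, as the interface text tells. Its arguments: {"type":"object","properties":{"plan":{"type":"array"},"grip_force":{"type":"number"}},"required":["plan"]}

```bash
ls; mkdir -p pics; python3 - <<'E'
from cell import sensors,cams,ctrl
import cv2
print(sensors.state()); print({k:getattr(ctrl,k) for k in dir(ctrl) if k[0]!='_'})
for n in ["scene","top","wrist"]:
    d=cams.get_image(n); cv2.imwrite(f"pics/a_{n}.png",d["image"][:,:,::-1]); print(n,{k:v for k,v in d.items() if k!="image"})
E
```

```text
pics
{'time_s': 0.0, 'qpos': array([ 1.20863748e+00,  3.53637580e-01,  1.63414864e+00, -1.03877741e-05,
        1.15520423e+00, -2.42137248e-03]), 'joint_vel': array([ 0.00189031,  0.0002525 ,  0.00114997, -0.00112886, -0.00089708,
        0.00081425]), 'tau': array([ 3.14255667e-03, -6.05261207e+01, -3.42078602e+01,  9.15475857e-05,
        9.22510866e-03, -5.87787167e-05]), 'tool_pos': array([219.86131992, 584.5333209 , 230.56207816]), 'tcp_rot': array([-5.61981984e-01, -3.09067025e+00,  2.16180766e-03]), 'contact_force': array([-0.43944945,  0.05027623,  0.25218351]), 'moment': array([-0.03675595, -0.04133771, -0.03047203]), 'finger_gap': 0.9959665246835722}
{'Unreachable': <class 'cell.Unreachable'>, 'grip_depth': 18.700000000000003}
scene {'vertical_fov': 55.76768282709817, 'cx': 284.21150855629, 'cy': 221.33095217574166, 'position': array([1068.94969   ,  144.68159808,  761.48107   ]), 'orientation': array([0.45599411, 0.59717171, 1.72826922])}
top {'vertical_fov': 53.91749918893099, 'cx': 276.9641649861817, 'cy': 213.82459993144806, 'position': array([ 528.24163023,    5.43673457, 1067.05356319]), 'orientation': array([ 0.04916067, -0.02802471, -1.58073635])}
wrist {'vertical_fov': 63.530519670749285, 'cx': 282.2855384226959, 'cy': 212.17493048640705, 'position': array([146.36160602, 611.65971436, 373.83942409]), 'orientation': array([-0.27150974, -0.18681986,  1.20185831])}
```

View pics/a_scene.png

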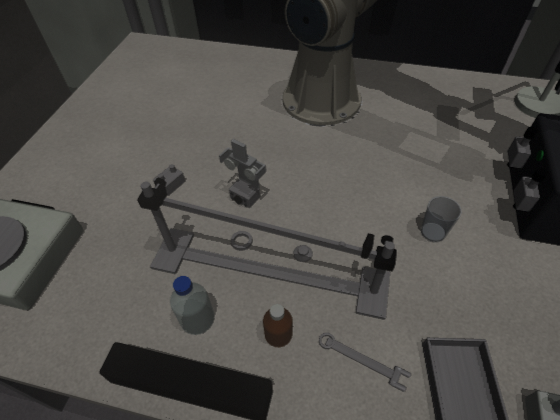

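View pics/a_top.png

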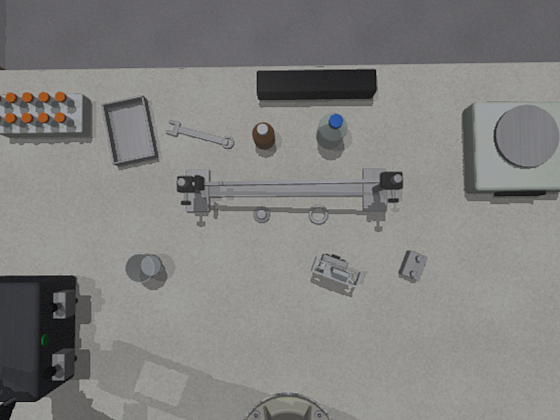

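View pics/a_wrist.png

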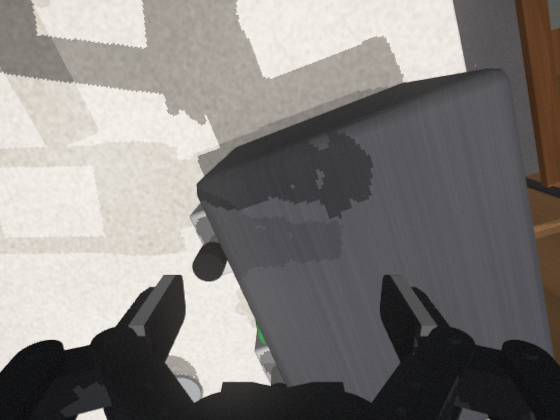

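The top view has image up = world +x and right = −y. The rail spans (190–395, 185), the carrier is near (335, 272), and the spare head is at (413, 264). I'll zoom in and build ray helpers.

```bash
cat > h.py <<'E'
import numpy as np, cv2
from scipy.spatial.transform import Rotation as R
from cell import sensors,cams,ctrl,workorder
def cam(n):
    d=cams.get_image(n); d["f"]=210/np.tan(np.radians(d["vertical_fov"]/2)); d["R"]=R.from_rotvec(d["orientation"]).as_matrix(); d["P"]=np.array(d["position"]); return d
def ray(d,u,v):
    r=d["R"]@np.array([(u-d["cx"])/d["f"],-(v-d["cy"])/d["f"],-1.]); return r/np.linalg.norm(r)
def onz(d,u,v,z):
    r=ray(d,u,v); return d["P"]+r*(z-d["P"][2])/r[2]
def tri(d1,p1,d2,p2):
    a,b=ray(d1,*p1),ray(d2,*p2); t=np.linalg.lstsq(np.c_[a,-b],d2["P"]-d1["P"],rcond=None)[0]
    A=d1["P"]+a*t[0];B=d2["P"]+b*t[1]; return (A+B)/2,np.linalg.norm(A-B)
def proj(d,X):
    c=d["R"].T@(np.array(X,float)-d["P"]); return np.array([d["cx"]+d["f"]*c[0]/-c[2],d["cy"]-d["f"]*c[1]/-c[2]])
def crop(d,u0,v0,u1,v1,s,name):
    im=d["image"][v0:v1,u0:u1,::-1].astype(float); im=np.clip(im*1.4,0,255).astype(np.uint8)
    im=cv2.resize(im,None,fx=s,fy=s,interpolation=cv2.INTER_CUBIC)
    for u in range((u0//10+1)*10,u1,10):
        cv2.line(im,((u-u0)*s,0),((u-u0)*s,6 if u%50 else 14),(0,0,255),1)
        if u%20==0: cv2.putText(im,str(u),((u-u0)*s-9,24),0,.35,(0,0,255),1)
    for v in range((v0//10+1)*10,v1,10):
        cv2.line(im,(0,(v-v0)*s),(6,(v-v0)*s),(0,0,255),1)
        if v%20==0: cv2.putText(im,str(v),(8,(v-v0)*s+4),0,.35,(0,0,255),1)
    cv2.imwrite("pics/"+name,im)
E
python3 - <<'E'
from h import *
d=cam("top"); crop(d,300,240,440,300,5,"b_top1.png"); crop(d,170,160,410,230,3,"b_top2.png")
d=cam("scene"); crop(d,130,130,280,240,5,"b_sc1.png"); crop(d,130,160,410,320,2,"b_sc2.png")
E
```

```text
(no output)
```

View pics/b_top1.png

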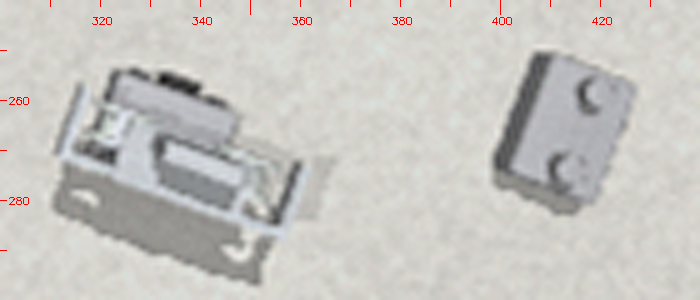

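View pics/b_top2.png

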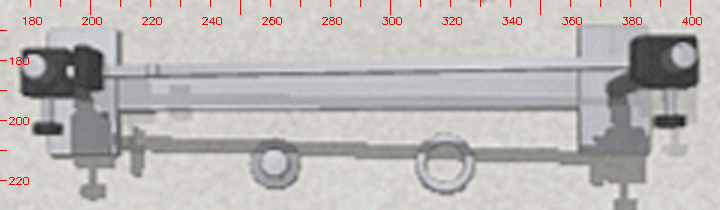

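View pics/b_sc1.png

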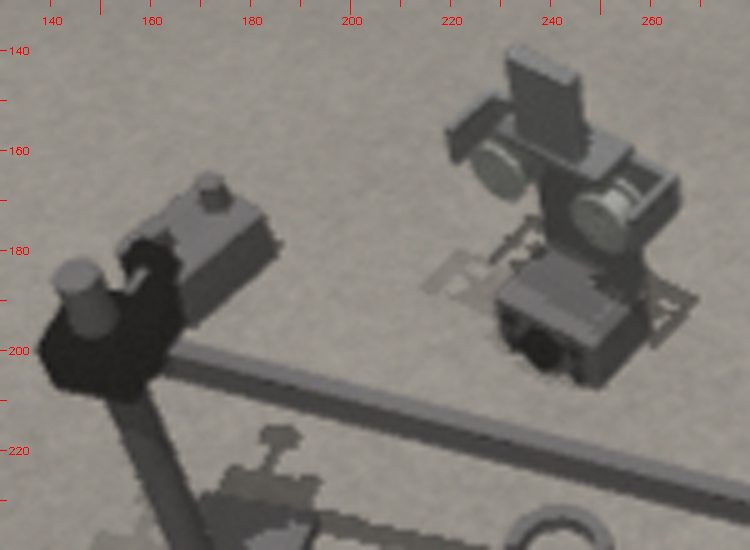

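View pics/b_sc2.png

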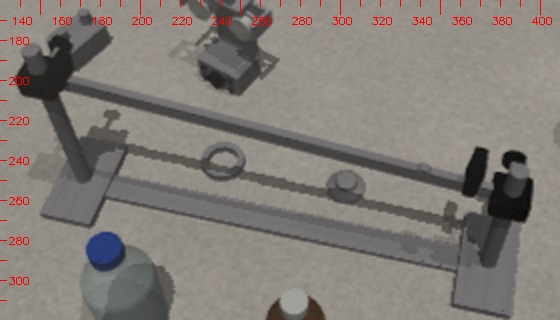

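```bash
python3 - <<'E'
from h import *
t=cam("top"); s=cam("scene")
print("fin scene",onz(s,239,143.3,182))
for p in [(340,270),(340,275)]: print("fin top",p,onz(t,*p,182),tri(t,p,s,(239,143.3)))
# carrier yaw from side plate top edge etc
a=onz(t,313,272,126);b=onz(t,355,286,126);print(a,b,b-a)
# bar lines: column profiles
for nm,d,cols,lo,hi in [("top",t,range(215,380,15),176,194),("scene",s,range(175,370,15),0,0)]:
    g=cv2.cvtColor(d["image"],cv2.COLOR_RGB2GRAY)
    for c in cols:
        if nm=="scene":
            v=200+(c-165)*(250-200)/(365-165); lo,hi=int(v-10),int(v+14)
        print(nm,c,lo,list(g[lo:hi,c]))
E
```

```text
fin scene [ 449.34685099 -110.86250229  182.        ]
fin top (340, 270) [ 450.67717   -115.8189203  182.       ] (array([ 449.96255097, -113.34061114,  182.14032749]), np.float64(5.100112776664798))
fin top (340, 275) [ 440.10380821 -115.63449991  182.        ] (array([ 438.85503673, -116.142561  ,  172.0290827 ]), np.float64(1.7774978208726713))
[441.80335366 -62.41255416 126.        ] [ 409.5609149  -156.65123345  126.        ] [-32.24243876 -94.23867929   0.        ]
top 215 176 [np.uint8(153), np.uint8(152), np.uint8(149), np.uint8(152), np.uint8(155), np.uint8(144), np.uint8(133), np.uint8(134), np.uint8(140), np.uint8(90), np.uint8(113), np.uint8(125), np.uint8(125), np.uint8(124), np.uint8(124), np.uint8(125), np.uint8(123), np.uint8(125)]
top 230 176 [np.uint8(149), np.uint8(148), np.uint8(150), np.uint8(147), np.uint8(152), np.uint8(137), np.uint8(132), np.uint8(136), np.uint8(123), np.uint8(97), np.uint8(130), np.uint8(145), np.uint8(130), np.uint8(123), np.uint8(125), np.uint8(124), np.uint8(123), np.uint8(123)]
top 245 176 [np.uint8(149), np.uint8(153), np.uint8(151), np
[... 6527 characters left out ...]
 np.uint8(107), np.uint8(111), np.uint8(111), np.uint8(107), np.uint8(105), np.uint8(104), np.uint8(102), np.uint8(87), np.uint8(68), np.uint8(71), np.uint8(70), np.uint8(51), np.uint8(49), np.uint8(49), np.uint8(48), np.uint8(48), np.uint8(58), np.uint8(100), np.uint8(105), np.uint8(103), np.uint8(102), np.uint8(101), np.uint8(103)]
scene 355 237 [np.uint8(110), np.uint8(106), np.uint8(104), np.uint8(107), np.uint8(107), np.uint8(104), np.uint8(104), np.uint8(106), np.uint8(102), np.uint8(83), np.uint8(80), np.uint8(79), np.uint8(70), np.uint8(45), np.uint8(45), np.uint8(46), np.uint8(47), np.uint8(65), np.uint8(104), np.uint8(102), np.uint8(105), np.uint8(106), np.uint8(105), np.uint8(95)]
```

```bash
python3 - <<'E'
from h import *
t=cam("top"); crop(t,308,246,364,302,12,"c1.png")
s=cam("scene"); crop(s,212,132,276,212,9,"c2.png")
E
```

```text
(no output)
```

View pics/c1.png

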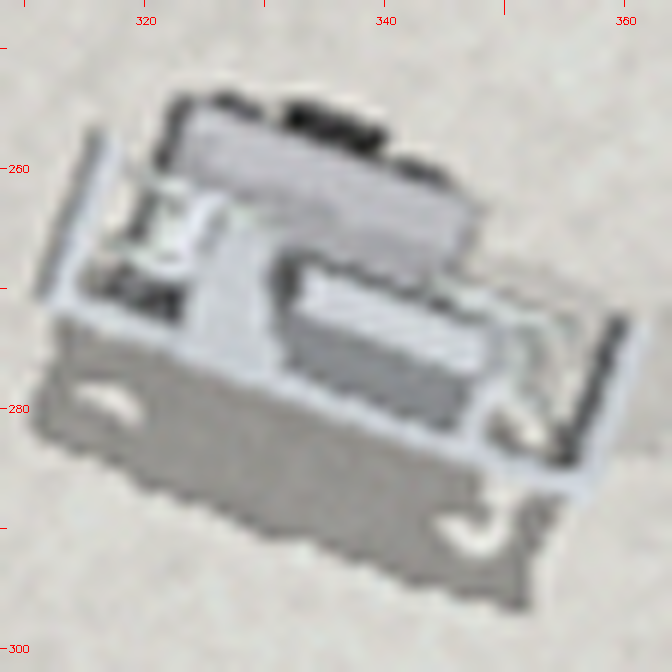

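View pics/c2.png

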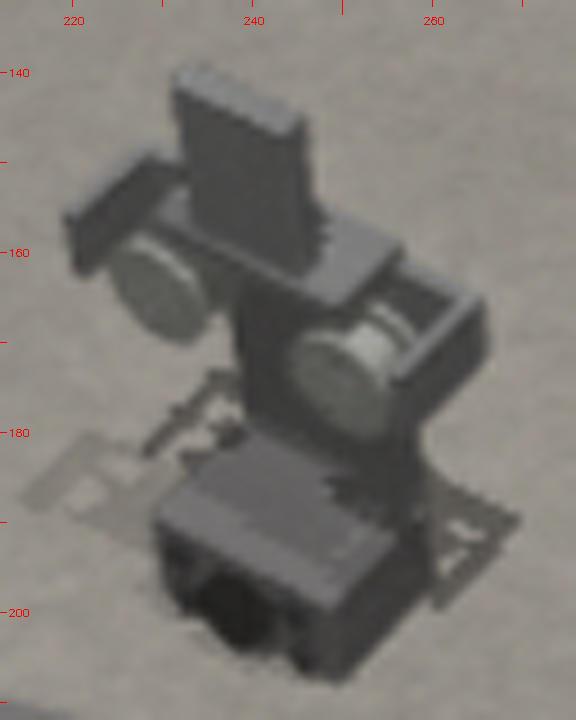

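```bash
python3 - <<'E'
from h import *
t=cam("top"); s=cam("scene")
pts=dict(center=((340.8,272.6),(238.9,143.2)))
for p in [(333,267.8),(349.5,273),(348.5,277.5),(332,272)]: print("fin top cam",onz(t,*p,182)[:2])
for p in [(231.5,142),(234,139),(246,144.5),(244,147)]: print("fin scene cam",onz(s,*p,182)[:2])
print(tri(t,(340.8,272.6),s,(238.9,143.2)))
a=onz(t,312,271,126);b=onz(t,357,286.8,126);print("sideplate",a,b,np.linalg.norm(a-b),np.degrees(np.arctan2(*(a-b)[[1,0]])))
gt=cv2.cvtColor(t["image"],cv2.COLOR_RGB2GRAY).astype(float); gs=cv2.cvtColor(s["image"],cv2.COLOR_RGB2GRAY).astype(float)
T=[]
for c in range(222,372,3):
    col=gt[181:188,c]; w=np.clip(125-col,0,None); T.append((c,(w*np.arange(181,188)).sum()/w.sum()))
T=np.array(T); pt=np.polyfit(T[:,0],T[:,1],1); print("top dark",pt,np.std(T[:,1]-np.polyval(pt,T[:,0])))
U=[];L=[]
for c in range(175,335,3):
    v=200+(c-165)*.25; lo=int(v-6); col=gs[lo:lo+16,c]
    j=np.argmax(col<65); L.append((c,lo+j-1+(col[j-1]-65)/(col[j-1]-col[j])))
    j=np.argmax(col<93); U.append((c,lo+j-1+(col[j-1]-93)/(col[j-1]-col[j])))
U=np.array(U);L=np.array(L);pu=np.polyfit(*U.T,1);pl=np.polyfit(*L.T,1)
print(pu,np.std(U[:,1]-np.polyval(pu,U[:,0])),pl,np.std(L[:,1]-np.polyval(pl,L[:,0])))
pm=(pu+pl)/2
def plane(d,p,u0,u1):
    n=np.cross(ray(d,u0,np.polyval(p,u0)),ray(d,u1,np.polyval(p,u1))); return n/np.linalg.norm(n)
# -x edge of top: top-cam dark centroid -0.6px ; scene upper edge U
for nm,off in [("e",0.5),("e",0.8)]:
    n1=plane(t,pt-[0,off],222,372); n2=plane(s,pu,175,335); 
    d=np.cross(n1,n2); d/=np.linalg.norm(d); d*=np.sign(d[1])
    X=np.linalg.lstsq(np.array([n1,n2,[0,1,0]]),np.array([n1@t["P"],n2@s["P"],0]),rcond=None)[0]
    print("edge at y=0",X,"dir",d,"slope",np.arcsin(-d[2]))
# landmarks along rail: ridge, stop, upper block in both
crop(s,330,215,400,280,9,"d1.png"); crop(t,172,165,242,215,10,"d2.png"); crop(t,350,165,410,215,10,"d3.png")
E
```

```text
fin top cam [ 455.46525012 -101.0288634 ]
fin top cam [ 444.15635481 -135.86744399]
fin top cam [ 434.66767425 -133.5706447 ]
fin top cam [446.59461557 -98.75719349]
fin scene cam [ 448.90883446 -128.14220329]
fin scene cam [ 438.29648785 -125.83153615]
fin scene cam [449.71185869 -94.84953689]
fin scene cam [458.34690624 -96.74990969]
(array([ 443.99692707, -115.83342859,  176.83446701]), np.float64(4.779921999620611))
sideplate [444.07423404 -60.1830167  126.        ] [ 407.73179941 -161.11877192  126.        ] 107.27907174879384 70.19832830532174
top dark [-1.45495374e-02  1.88003465e+02] 0.26301197656070374
[  0.25422929 155.25588995] 0.11046109205850747 [  0.25492549 158.63118952] 0.11150098982472227
edge at y=0 [ 6.38667604e+02 -8.52651283e-14  1.70675870e+02] dir [ 0.00937077  0.99494641 -0.09996917] slope 0.1001364327739744
edge at y=0 [ 6.39227223e+02 -2.84217094e-14  1.71465672e+02] dir [ 0.00944134  0.99495564 -0.09987063] slope 0.10003740149270303
```

View pics/d1.png

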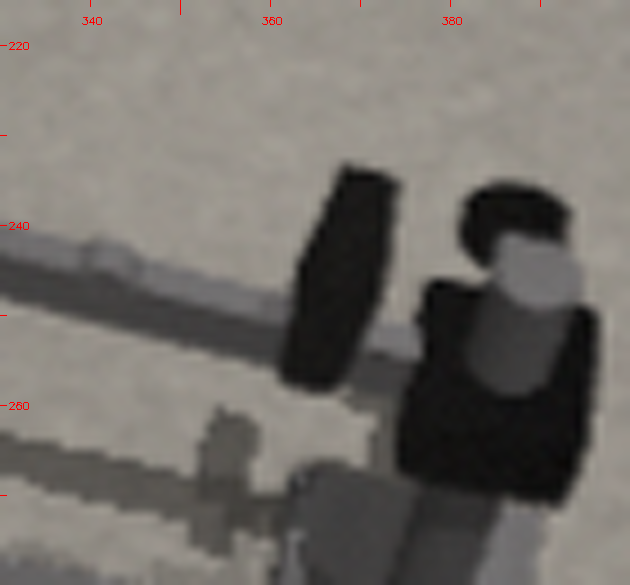

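View pics/d2.png

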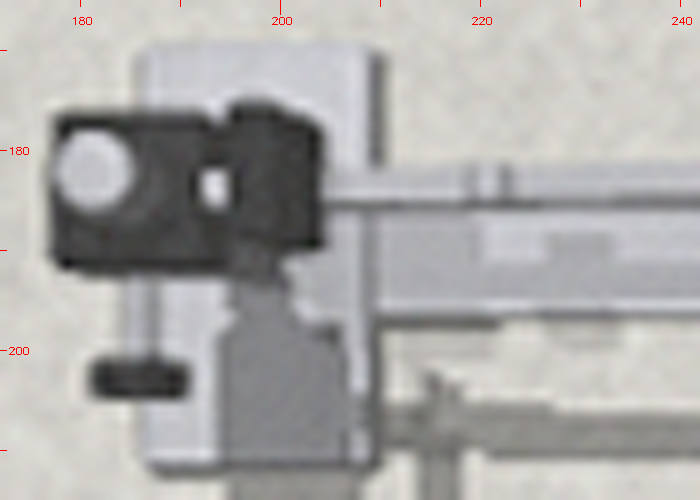

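View pics/d3.png

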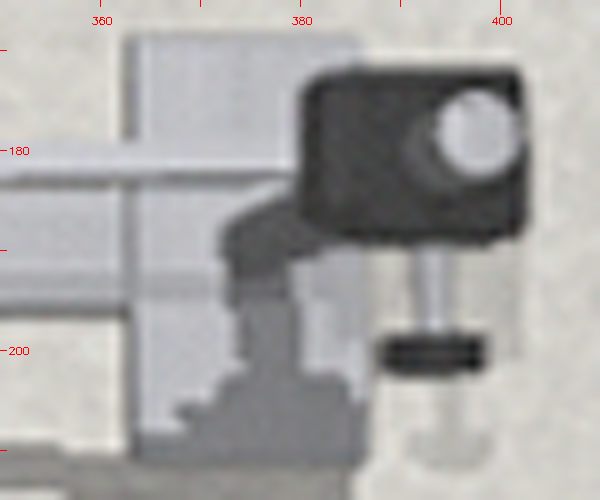

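```bash
python3 - <<'E'
from h import *
t=cam("top"); s=cam("scene")
for z in (155,157): print("ridge z",z,onz(t,220.8,183,z),onz(s,342.3,243,z))
print(tri(t,(220.8,183),s,(342.3,243)))
# post top caps (white discs), symmetrical
print("upper post cap z225",onz(t,397.8,178,225),onz(s,149.5,183,225))
print("lower cap",onz(t,181,182,175),onz(s,386,244,175), tri(t,(181,182),s,(390,244.5)))
# base plate corners z~10 in top : inner edges
print("plate",onz(t,209.5,189,8),onz(t,363,189,8),onz(t,185.5,189,8),onz(t,386.5,189,8))
# spare head, bottles
print("spare",onz(t,414,262,36),"ring",onz(t,318,215,6),"cap",onz(t,262,214,9))
print("bottle",onz(t,336,121,150),"amber",onz(t,263,129,110),"beaker",onz(t,150,266,90))
E
```

```text
ridge z 155 [643.06414564 141.70807414 155.        ] [640.92230995 146.07285814 155.        ]
ridge z 157 [642.81235666 141.40925104 157.        ] [642.33382104 146.06827017 157.        ]
(array([642.52214185, 143.80458675, 156.41137335]), np.float64(4.6349633531884225))
upper post cap z225 [ 640.28516644 -231.01083343  225.        ] [ 636.68614068 -221.20815424  225.        ]
lower cap [643.74979278 225.58258451 175.        ] [639.72872273 222.04121572 175.        ] (array([643.00833551, 226.46717453, 179.43316179]), np.float64(3.8683164385372106))
plate [646.34544809 192.95205735   8.        ] [ 641.81054613 -202.22458028    8.        ] [647.05868975 255.10476613   8.        ] [ 641.12035289 -262.36882229    8.        ]
spare [ 455.96486955 -318.9470511    36.        ] ring [576.278384   -85.97132788   6.        ] cap [580.23535359  57.81883101   9.        ]
bottle [ 780.50026607 -117.04416783  150.        ] amber [774.86117399  48.83458417 110.        ] beaker [455.96455347 319.81651855  90.        ]
```

The rail's top centre is at x≈643, y≈−2, z≈171, with slope ≈0.10, and downhill is +y. The fin is at about (446, −114) with carrier yaw ≈70.5°. The scene and top cameras disagree by about 4.6 mm in y, so I'll go above the carrier and refine with the wrist camera.

Request:
{"method": "step_arm", "body": {"plan": [{"turn": [0, 0, 0], "slide": [0, 0, 4], "claw": 0.3}, {"turn": [0, 0, -1.55], "slide": [22.5, -70, 9], "claw": 0.3}, {"turn": [0, 0, -1.55], "slide": [22.5, -70, 9], "claw": 0.3}, {"turn": [0, 0, -1.55], "slide": [22.5, -70, 9], "claw": 0.3}, {"turn": [0, 0, -1.55], "slide": [22.5, -70, 9], "claw": 0.3}, {"turn": [0, 0, -1.55], "slide": [22.5, -70, 9], "claw": 0.3}, {"turn": [0, 0, -1.55], "slide": [22.5, -70, 9], "claw": 0.3}, {"turn": [0, 0, -1.55], "slide": [22.5, -70, 9], "claw": 0.3}, {"turn": [0, 0, -1.55], "slide": [22.5, -70, 9], "claw": 0.3}, {"turn": [0, 0, -1.55], "slide": [22.5, -70, 9], "claw": 0.3}]}}

```text
time_s: 1.48
tool_pos: [334.6, 227.0, 297.1]
tcp_rot: [2.13, 2.309, 0.001]
contact_force: [1.5, 0.4, 0.1]
finger_gap: 0.701
```

Request:
{"method": "step_arm", "body": {"plan": [{"turn": [0, 0, -0.42], "slide": [10.8, -33.4, 2], "claw": 0.3}, {"turn": [0, 0, -0.42], "slide": [10.8, -33.4, 2], "claw": 0.3}, {"turn": [0, 0, -0.42], "slide": [10.8, -33.4, 2], "claw": 0.3}, {"turn": [0, 0, -0.42], "slide": [10.8, -33.4, 2], "claw": 0.3}, {"turn": [0, 0, -0.42], "slide": [10.8, -33.4, 2], "claw": 0.3}, {"turn": [0, 0, -0.42], "slide": [10.8, -33.4, 2], "claw": 0.3}, {"turn": [0, 0, -0.42], "slide": [10.8, -33.4, 2], "claw": 0.3}, {"turn": [0, 0, -0.42], "slide": [10.8, -33.4, 2], "claw": 0.3}, {"turn": [0, 0, -0.42], "slide": [10.8, -33.4, 2], "claw": 0.3}, {"turn": [0, 0, -0.42], "slide": [10.8, -33.4, 2], "claw": 0.3}]}}

```text
time_s: 2.32
tool_pos: [443.7, -108.8, 317.1]
tcp_rot: [2.562, 1.816, 0.0]
contact_force: [-0.8, 0.2, -0.8]
finger_gap: 0.699
```

```bash
python3 - <<'E'
from h import *
d=cam("wrist"); st=sensors.state(); print(st["time_s"],st["tool_pos"],st["tcp_rot"],R.from_rotvec(st["tcp_rot"]).as_matrix().round(3).tolist(),st["contact_force"],st["qpos"])
crop(d,60,0,500,420,1,"e1.png"); cv2.imwrite("pics/e1f.png",d["image"][:,:,::-1])
print(d["P"],proj(d,[445,-114,182]))
E
```

```text
2.3667 [ 442.82201692 -106.92444561  316.72641888] [ 2.56282047e+00  1.81690689e+00 -9.57139376e-05] [[0.331, 0.944, -0.0], [0.944, -0.331, -0.0], [-0.0, 0.0, -1.0]] [ 0.24259994 -0.47644547  0.06426136] [-2.40152722e-01  1.62610957e-03  1.87073144e+00 -9.24301150e-05
  1.26922629e+00  9.72585825e-02]
[469.21863596 -35.34015708 460.18108191] [285.80283294 203.99191939]
```

View pics/e1f.png

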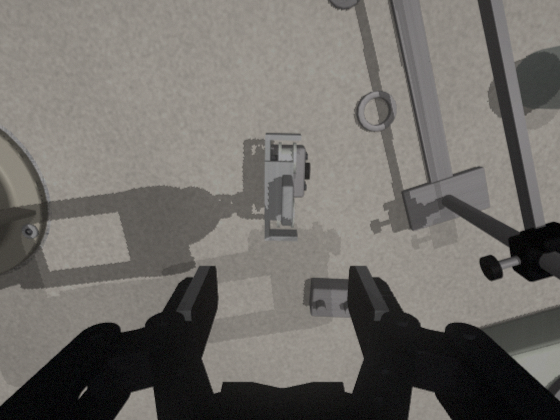

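The wrist view shows the carrier aligned with the jaws, with its fin at about (288, 203), near the predicted (286, 204). I'll zoom in for precision.

```bash
python3 - <<'E'
from h import *
d=cam("wrist"); crop(d,245,120,325,250,6,"e2.png"); crop(d,340,0,560,300,3,"e3.png")
E
```

```text
(no output)
```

View pics/e2.png

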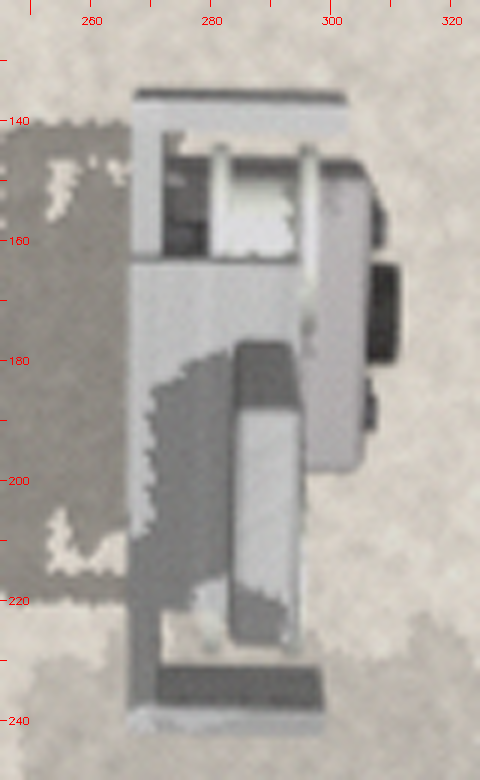

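View pics/e3.png

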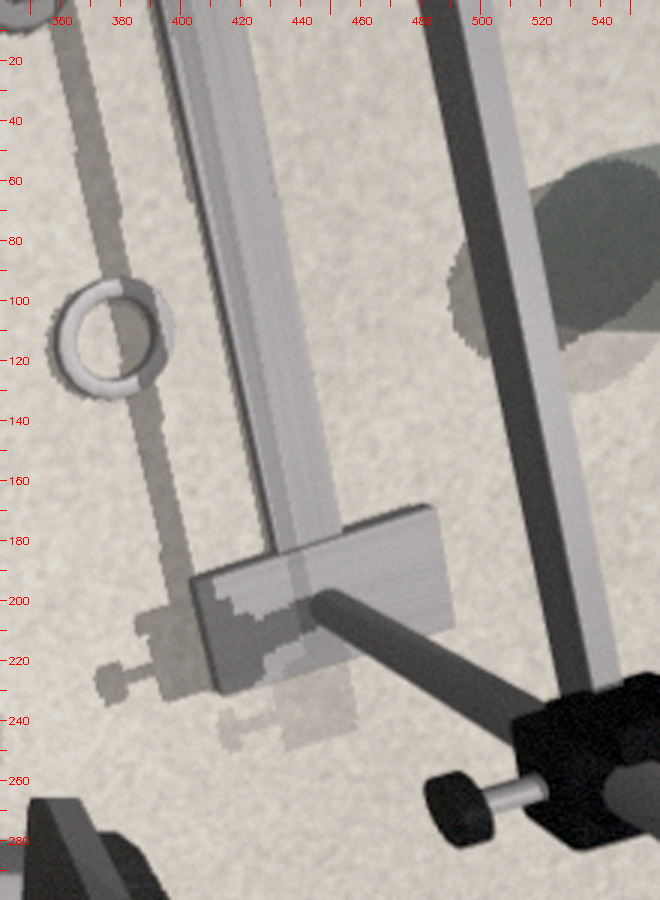

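```bash
python3 - <<'E'
from h import *
d=cam("wrist"); 
c=onz(d,289.3,207.5,182); print("fin wrist",c, [onz(d,*p,182)[:2].round(1) for p in [(284.3,188),(295,188),(294.3,227),(283.5,227)]])
a=onz(d,266.5,136,126);b=onz(d,266,241,126);print("plate",a,b,np.degrees(np.arctan2(*(a-b)[[1,0]])),np.linalg.norm(a-b))
g=cv2.cvtColor(d["image"],cv2.COLOR_RGB2GRAY).astype(float)
for r in (20,60,100,140,180): print(r,[int(x) for x in g[r,475:555:1]])
for p in [(345,2),(375,111)]: pass
print("ring",onz(d,375,111,12))
E
```

```text
fin wrist [ 445.35821483 -114.45252404  182.        ] [array([446.9, -96.8]), array([455.4, -99.8]), array([ 443.7, -132.7]), array([ 434.8, -129.6])]
plate [443.30770586 -55.54323307 126.        ] [ 405.380368   -158.07600488  126.        ] 69.7003372555773 109.32269779508692
20 [137, 137, 137, 137, 140, 141, 140, 139, 129, 86, 48, 48, 50, 50, 48, 48, 49, 45, 47, 51, 47, 54, 89, 122, 123, 122, 122, 121, 123, 123, 121, 122, 123, 124, 136, 142, 142, 138, 137, 136, 135, 137, 142, 144, 143, 140, 134, 132, 135, 140, 141, 143, 140, 140, 139, 138, 140, 141, 143, 141, 140, 134, 135, 137, 138, 137, 140, 141, 142, 145, 144, 144, 143, 145, 144, 141, 141, 139, 138, 139]
60 [142, 142, 144, 140, 140, 136, 139, 142, 147, 146, 144, 145, 145, 140, 141, 140, 136, 95, 50, 47, 48, 49, 47, 49, 46, 47, 47, 45, 45, 55, 92, 125, 124, 125, 127, 125, 125, 124, 126, 124, 126, 131, 147, 145, 145, 145, 147, 146, 143, 142, 140, 135, 128, 112, 75, 72, 69, 66, 66, 68, 65, 69, 68, 68, 66, 65, 65, 65, 64, 65, 64, 66, 67, 66, 64, 63, 66, 66, 63, 67]
100 [143, 142, 142, 141, 141, 141, 143, 141, 145, 146, 145, 145, 142
[... 415 characters left out ...]
47, 149, 149, 148, 144, 143, 144, 143, 120, 44, 46, 46, 42, 44, 45, 43, 47, 44, 43, 43, 60, 111, 131, 130, 129, 128, 128, 129, 130, 130, 129, 135, 145, 147, 149, 148, 148, 145, 140, 137, 142, 148, 149, 150, 145, 144, 145, 143, 145, 147, 147, 147, 151, 148, 145]
180 [123, 126, 124, 122, 124, 122, 122, 122, 124, 123, 124, 124, 127, 143, 144, 144, 140, 138, 140, 141, 141, 144, 140, 137, 138, 139, 142, 142, 144, 146, 145, 143, 142, 139, 141, 143, 144, 144, 143, 141, 141, 126, 45, 44, 40, 43, 44, 42, 42, 40, 41, 40, 43, 68, 120, 126, 123, 127, 125, 123, 124, 122, 123, 124, 133, 143, 142, 143, 145, 143, 142, 144, 139, 138, 136, 138, 140, 145, 144, 144]
ring [575.09686025 -79.45745445  12.        ]
```

```bash
python3 - <<'E'
from h import *
w=cam("wrist");t=cam("top");s=cam("scene")
rows=np.array([20,60,100,140,180]); 
pe=np.polyfit(rows,[496.9,504.8,512.7,520.7,528.5],1); pr=np.polyfit(rows,[508.8,516.5,524.1,531.7,539.3],1); pc=(pe+pr)/2
def pln(d,a,b): n=np.cross(ray(d,*a),ray(d,*b)); return n/np.linalg.norm(n)
nwc=pln(w,(np.polyval(pc,20),20),(np.polyval(pc,180),180)); nwe=pln(w,(np.polyval(pe,20),20),(np.polyval(pe,180),180))
pt=np.array([-1.45495374e-02,1.88003465e+02])-[0,.65]; nte=pln(t,(222,np.polyval(pt,222)),(372,np.polyval(pt,372)))
pu=np.array([0.25422929,155.25588995]);pl=np.array([0.25492549,158.63118952]);pm=(pu+pl)/2
ns=pln(s,(175,np.polyval(pm,175)),(335,np.polyval(pm,335))); nse=pln(s,(175,np.polyval(pu,175)),(335,np.polyval(pu,335)))
def inter(n1,P1,n2,P2,y):
    d=np.cross(n1,n2);d/=np.linalg.norm(d);d*=np.sign(d[1])
    X=np.linalg.solve(np.array([n1,n2,[0,1,0]]),np.array([n1@P1,n2@P2,y])); return X.round(1),d.round(4)
for y in (-82,):
    print("w-s center",inter(nwc,w["P"],ns,s["P"],y)); print("w-t edge",inter(nwe,w["P"],nte,t["P"],y)); print("t-s edge",inter(nte,t["P"],nse,s["P"],y))
E
```

```text
w-s center (array([642.4, -82. , 179.7]), array([ 0.0047,  0.9943, -0.1066]))
w-t edge (array([638.1, -82. , 180. ]), array([ 0.0118,  0.9928, -0.119 ]))
t-s edge (array([638.2, -82. , 179.3]), array([ 0.0094,  0.995 , -0.0999]))
```

```bash
python3 - <<'E'
from h import *
for i in range(2):
    st=sensors.state(); print(st["time_s"],st["tool_pos"],st["tcp_rot"],st["joint_vel"].round(3))
E
```

```text
2.6167 [ 442.21697049 -104.15668641  316.72183583] [-2.55831460e+00 -1.82296849e+00 -4.70809532e-05] [ 0.004  0.001 -0.004 -0.001 -0.001 -0.003]
2.6167 [ 442.21697049 -104.15668641  316.72183583] [-2.55831460e+00 -1.82296849e+00 -4.70809532e-05] [ 0.004  0.001 -0.004 -0.001 -0.001 -0.003]
```

Request:
{"method": "step_arm", "body": {"plan": [{"turn": [0, 0, -0.018], "slide": [0.3, -1.0, 0], "claw": 0.3}, {"turn": [0, 0, -0.018], "slide": [0.3, -1.0, -3], "claw": 0.3}, {"turn": [0, 0, -0.018], "slide": [0.3, -1.0, -6.5], "claw": 0.3}, {"turn": [0, 0, -0.018], "slide": [0.3, -1.0, -10], "claw": 0.3}, {"turn": [0, 0, -0.018], "slide": [0.3, -1.0, -13], "claw": 0.3}, {"turn": [0, 0, -0.018], "slide": [0.3, -1.0, -15], "claw": 0.3}, {"turn": [0, 0, -0.018], "slide": [0.3, -1.0, -16.5], "claw": 0.3}, {"turn": [0, 0, -0.018], "slide": [0.3, -1.0, -17.4], "claw": 0.3}, {"turn": [0, 0, -0.018], "slide": [0.3, -1.0, -17.4], "claw": 0.3}, {"turn": [0, 0, -0.018], "slide": [0.3, -1.0, -17.4], "claw": 0.3}]}}

```text
time_s: 3.45
tool_pos: [445.8, -115.2, 143.0]
tcp_rot: [-2.576, -1.798, 0.0]
contact_force: [0.5, 0.0, -0.9]
finger_gap: 0.701
```

```bash
python3 - <<'E'
from h import *
d=cam("wrist"); crop(d,120,150,440,420,2,"f1.png"); st=sensors.state(); print(st["tool_pos"],st["tcp_rot"],st["contact_force"])
E
```

```text
[ 446.23629664 -115.34113085  143.52166335] [2.57526161e+00 1.79779270e+00 1.07284910e-03] [ 0.63268126 -0.1385877   0.12243609]
```

View pics/f1.png

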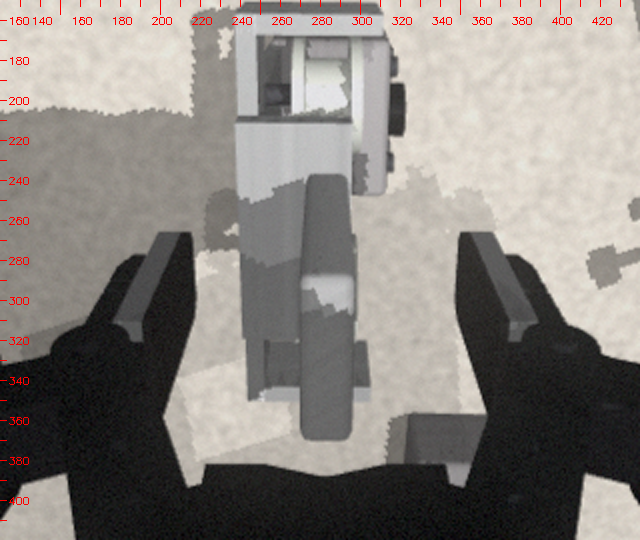

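Fin is centred between the pads. Closing.

Request:
{"method": "step_arm", "body": {"plan": [{"turn": [0, 0, 0], "slide": [0, 0, -0.3], "claw": 0.5}, {"turn": [0, 0, 0], "slide": [0, 0, -0.3], "claw": 0.7}, {"turn": [0, 0, 0], "slide": [0, 0, -0.3], "claw": 0.85}, {"turn": [0, 0, 0], "slide": [0, 0, -0.3], "claw": 1}, {"turn": [0, 0, 0], "slide": [0, 0, -0.3], "claw": 1}, {"turn": [0, 0, 0], "slide": [0, 0, -0.3], "claw": 1}, {"turn": [0, 0, 0], "slide": [0, 0, -0.3], "claw": 1}, {"turn": [0, 0, 0], "slide": [0, 0, -0.3], "claw": 1}], "grip_force": 60}}

```text
time_s: 4.17
tool_pos: [446.1, -115.3, 140.3]
tcp_rot: [2.575, 1.798, 0.001]
contact_force: [-0.6, 1.0, 5.9]
finger_gap: 0.109
```

```bash
python3 - <<'E'
from h import *
st=sensors.state(); print(st)
E
```

```text
{'time_s': 4.1667, 'qpos': array([-2.56271331e-01,  2.17722305e-01,  2.06059039e+00,  6.30467962e-05,
        8.62128861e-01,  9.57028011e-02]), 'joint_vel': array([-0.00047031,  0.0011711 , -0.00166613, -0.00037582,  0.00021417,
       -0.00220893]), 'tau': array([-1.87608744e-01, -4.07622671e+01, -2.50837755e+01, -1.04569921e-01,
       -1.21534411e-01, -1.06665961e-02]), 'tool_pos': array([ 446.08035991, -115.32015004,  140.26034095]), 'tcp_rot': array([2.57540291e+00, 1.79766254e+00, 1.22885135e-03]), 'contact_force': array([-0.62932671,  0.99063482,  5.86397418]), 'moment': array([0.01517663, 0.11229325, 0.00268912]), 'finger_gap': 0.10865093061637698}
```

Request:
{"method": "step_arm", "body": {"plan": [{"turn": [0, 0, 0], "slide": [0, 0, 1], "claw": 1}, {"turn": [0, 0, 0], "slide": [0, 0, 3], "claw": 1}, {"turn": [0, 0, 0.05], "slide": [1, 0.4, 6], "claw": 1}, {"turn": [0, 0, 0.12], "slide": [3, 1, 9], "claw": 1}, {"turn": [-0.03, 0.005, 0.2], "slide": [5.5, 2, 10.35], "claw": 1}, {"turn": [-0.06, 0.01, 0.28], "slide": [8, 3, 10.35], "claw": 1}, {"turn": [-0.09, 0.015, 0.33], "slide": [10.3, 3.6, 10.35], "claw": 1}, {"turn": [-0.104, 0.018, 0.345], "slide": [11.3, 3.8, 10.35], "claw": 1}, {"turn": [-0.104, 0.018, 0.345], "slide": [11.6, 3.8, 10.35], "claw": 1}, {"turn": [-0.104, 0.018, 0.345], "slide": [11.6, 3.8, 10.35], "claw": 1}]}}

```text
time_s: 5.0
tool_pos: [560.9, -76.9, 242.5]
tcp_rot: [2.176, 2.161, -0.115]
contact_force: [0.2, 0.2, -5.1]
finger_gap: 0.107
```

```bash
python3 - <<'E'
from h import *
w=cam("wrist");t=cam("top");s=cam("scene")
st=sensors.state(); print(st["time_s"],st["tool_pos"],st["contact_force"],st["moment"],st["finger_gap"]);print(R.from_rotvec(st["tcp_rot"]).as_matrix().round(3).tolist())
cv2.imwrite("pics/g_w.png",w["image"][:,:,::-1]); crop(s,130,100,370,300,3,"g_s.png"); crop(t,250,150,410,270,5,"g_t.png")
E
```

```text
5.15 [560.00632984 -77.74895638 242.80305601] [ 0.30600717 -0.21480109 -5.06230639] [ 0.19066782  0.02241969 -0.01693395] 0.10786813561063473
[[0.008, 1.0, -0.002], [0.995, -0.008, -0.104], [-0.104, -0.001, -0.995]]
```

View pics/g_s.png

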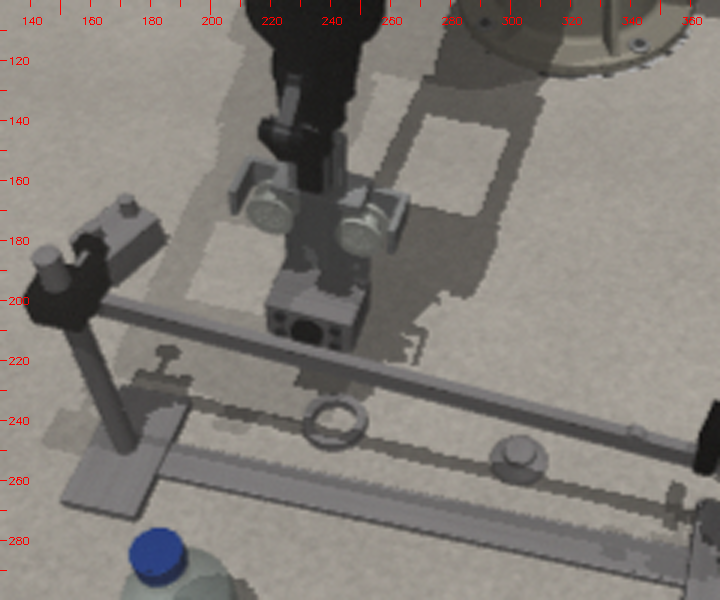

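View pics/g_w.png

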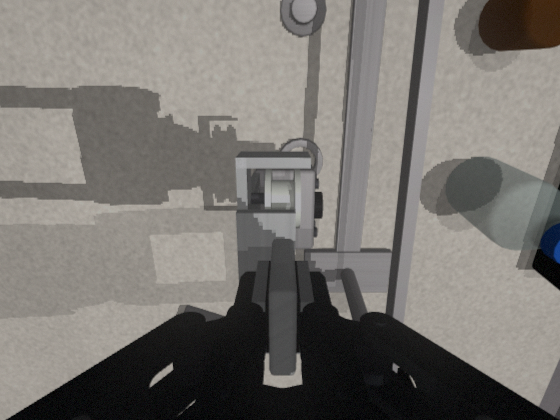

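The scene view shows the carrier held level with the slope, and the bar passes at throat height. Moving in over the bar.

Request:
{"method": "step_arm", "body": {"plan": [{"turn": [0, 0, 0], "slide": [1, 0, 0], "claw": 1}, {"turn": [0, 0, 0], "slide": [2.5, 0, 0], "claw": 1}, {"turn": [0, 0, 0], "slide": [4, 0, 0], "claw": 1}, {"turn": [0, 0, 0], "slide": [5.5, 0, 0], "claw": 1}, {"turn": [0, 0, 0], "slide": [6.7, 0, 0], "claw": 1}, {"turn": [0, 0, 0], "slide": [7.6, 0, 0], "claw": 1}, {"turn": [0, 0, 0], "slide": [8.2, 0, 0], "claw": 1}, {"turn": [0, 0, 0], "slide": [8.2, 0, 0], "claw": 1}, {"turn": [0, 0, 0], "slide": [8.2, 0, 0], "claw": 1}, {"turn": [0, 0, 0], "slide": [8.2, 0, 0], "claw": 1}]}}

```text
time_s: 5.98
tool_pos: [642.8, -77.3, 243.1]
tcp_rot: [2.175, 2.16, -0.114]
contact_force: [0.9, -0.2, -5.3]
finger_gap: 0.11
```

```bash
python3 - <<'E'
from h import *
w=cam("wrist");s=cam("scene")
st=sensors.state(); print(st["time_s"],st["tool_pos"],st["contact_force"],st["moment"],st["finger_gap"]);print(R.from_rotvec(st["tcp_rot"]).as_matrix().round(3).tolist())
crop(w,210,60,350,260,4,"i_w.png"); crop(s,180,120,300,260,5,"i_s.png")
E
```

```text
6.0833 [642.94675958 -77.2510832  243.32039848] [-0.08195933 -0.33552175 -4.49387855] [ 0.19184894 -0.04257536  0.04233179] 0.11005039980541936
[[0.007, 1.0, -0.0], [0.994, -0.007, -0.105], [-0.105, 0.001, -0.994]]
```

View pics/i_s.png

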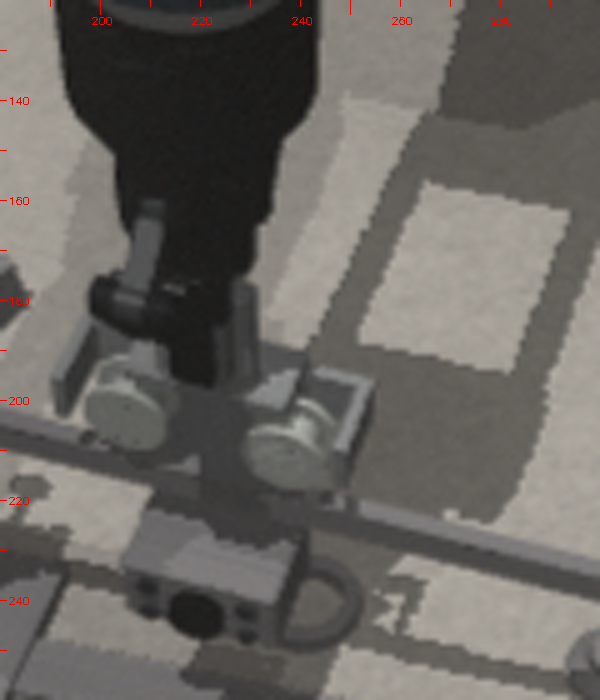

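View pics/i_w.png

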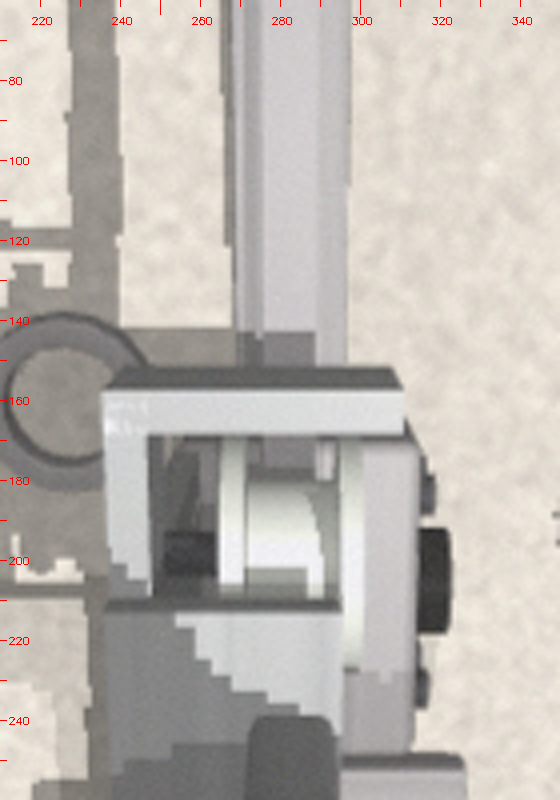

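The wrist view shows the bar centred at col ~282 and the groove at ~283, so they are aligned within 0.5 mm. Lowering 15 mm, then feeling in small steps.

Request:
{"method": "step_arm", "body": {"plan": [{"turn": [0, 0, 0], "slide": [-0.05, 0, -0.4], "claw": 1}, {"turn": [0, 0, 0], "slide": [-0.05, 0, -0.8], "claw": 1}, {"turn": [0, 0, 0], "slide": [-0.05, 0, -1.2], "claw": 1}, {"turn": [0, 0, 0], "slide": [-0.05, 0, -1.4], "claw": 1}, {"turn": [0, 0, 0], "slide": [-0.05, 0, -1.5], "claw": 1}, {"turn": [0, 0, 0], "slide": [-0.05, 0, -1.5], "claw": 1}, {"turn": [0, 0, 0], "slide": [-0.05, 0, -1.5], "claw": 1}]}}

```text
time_s: 6.67
tool_pos: [643.1, -77.2, 228.2]
tcp_rot: [2.174, 2.16, -0.113]
contact_force: [0.4, -0.2, -4.7]
finger_gap: 0.11
```

Request:
{"method": "step_arm", "body": {"plan": [{"turn": [0, 0, 0], "slide": [0, 0, -0.1], "claw": 1}, {"turn": [0, 0, 0], "slide": [0, 0, -0.15], "claw": 1}, {"turn": [0, 0, 0], "slide": [0, 0, -0.2], "claw": 1}, {"turn": [0, 0, 0], "slide": [0, 0, -0.2], "claw": 1}]}}

```text
time_s: 7.0
tool_pos: [643.0, -77.2, 226.2]
tcp_rot: [2.175, 2.16, -0.113]
contact_force: [-0.1, 0.2, -5.1]
finger_gap: 0.109
```

Request:
{"method": "step_arm", "body": {"plan": [{"turn": [0, 0, 0], "slide": [0, 0, -0.05], "claw": 1}, {"turn": [0, 0, 0], "slide": [0, 0, -0.1], "claw": 1}, {"turn": [0, 0, 0], "slide": [0, 0, -0.1], "claw": 1}]}}

```text
time_s: 7.25
tool_pos: [643.0, -77.2, 225.1]
tcp_rot: [2.174, 2.16, -0.114]
contact_force: [0.6, 0.6, -5.5]
finger_gap: 0.109
```

Request:
{"method": "step_arm", "body": {"plan": [{"turn": [0, 0, 0], "slide": [0, 0, -0.05], "claw": 1}, {"turn": [0, 0, 0], "slide": [0, 0, -0.1], "claw": 1}, {"turn": [0, 0, 0], "slide": [0, 0, -0.1], "claw": 1}]}}

```text
time_s: 7.5
tool_pos: [643.0, -77.2, 224.1]
tcp_rot: [2.175, 2.16, -0.114]
contact_force: [-0.9, 0.3, -5.2]
finger_gap: 0.108
```

Request:
{"method": "step_arm", "body": {"plan": [{"turn": [0, 0, 0], "slide": [0, 0, -0.05], "claw": 1}, {"turn": [0, 0, 0], "slide": [0, 0, -0.05], "claw": 1}, {"turn": [0, 0, 0], "slide": [0, 0, -0.05], "claw": 1}]}}

```text
time_s: 7.75
tool_pos: [643.1, -77.2, 223.9]
tcp_rot: [2.174, 2.16, -0.113]
contact_force: [-1.1, 0.1, -2.6]
finger_gap: 0.109
```

Contact came at seat z ≈179.9, against the 179.7 measured, so the bar is in the grooves and not under a flange. Continuing until the weight is off.

Request:
{"method": "step_arm", "body": {"plan": [{"turn": [0, 0, 0], "slide": [0, 0, -0.03], "claw": 1}, {"turn": [0, 0, 0], "slide": [0, 0, -0.05], "claw": 1}, {"turn": [0, 0, 0], "slide": [0, 0, -0.05], "claw": 1}]}}

```text
time_s: 8.0
tool_pos: [643.2, -77.2, 223.9]
tcp_rot: [2.174, 2.16, -0.113]
contact_force: [-2.6, 0.4, 2.9]
finger_gap: 0.113
```

```bash
python3 - <<'E'
from h import *
w=cam("wrist");s=cam("scene")
st=sensors.state(); print(st["time_s"],st["tool_pos"],st["contact_force"],st["moment"],st["finger_gap"])
crop(w,210,60,350,260,4,"j_w.png"); crop(s,180,120,300,260,5,"j_s.png")
E
```

```text
8.1 [643.17119789 -77.22199366 223.79901378] [-2.93871001  1.18215687  3.81003306] [ 0.15726157  0.52401376 -0.03981271] 0.11155948366246089
```

View pics/j_s.png

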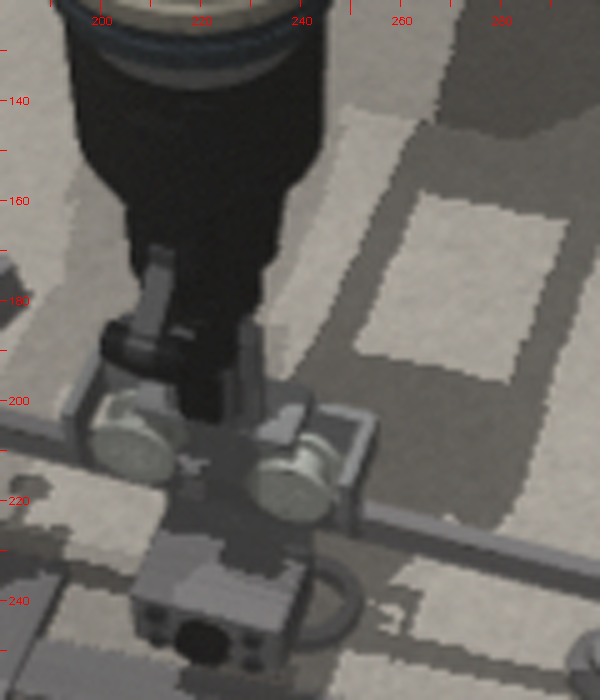

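View pics/j_w.png

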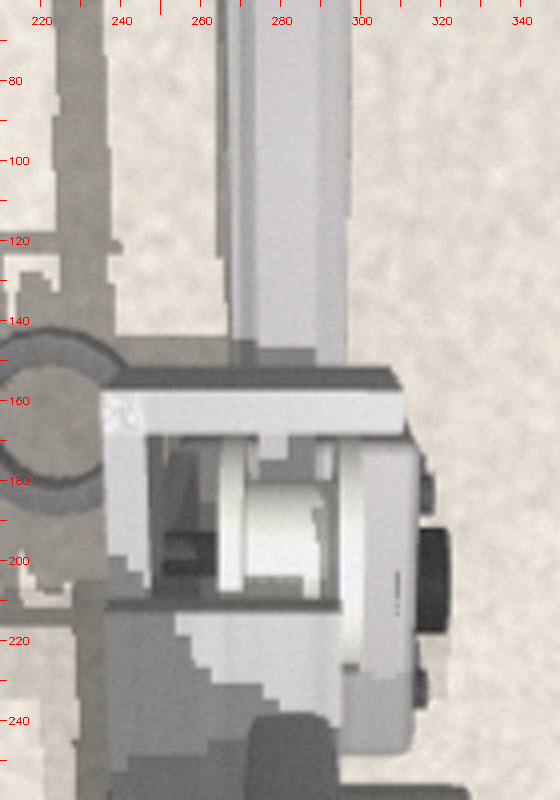

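Both rollers sit over the bar and the rail bears the weight. There is a slight sideways force (−2.9 N), which I'll relieve before letting go.

Request:
{"method": "step_arm", "body": {"plan": [{"turn": [0, 0, 0], "slide": [-0.05, 0, 0.02], "claw": 1}, {"turn": [0, 0, 0], "slide": [-0.05, 0, 0.02], "claw": 1}, {"turn": [0, 0, 0], "slide": [-0.05, 0, 0.02], "claw": 1}]}}

```text
time_s: 8.35
tool_pos: [643.0, -77.2, 223.8]
tcp_rot: [2.174, 2.159, -0.112]
contact_force: [-0.2, 0.4, 3.4]
finger_gap: 0.109
```

Request:
{"method": "step_arm", "body": {"plan": [{"turn": [0, 0, 0], "slide": [0, 0, 0], "claw": 0.35}, {"turn": [0, 0, 0], "slide": [0, 0, 0], "claw": 0.35}, {"turn": [0, 0, 0], "slide": [0, 0, 0], "claw": 0.35}, {"turn": [0, 0, 0], "slide": [0, 0, 0], "claw": 0.35}, {"turn": [0, 0, 0], "slide": [0, 0, 0.5], "claw": 0.35}, {"turn": [0, 0, 0], "slide": [0, 0, 2], "claw": 0.35}, {"turn": [0, 0, 0], "slide": [0, 0, 4.5], "claw": 0.35}, {"turn": [0, 0, 0], "slide": [0, 0, 7], "claw": 0.35}, {"turn": [0, 0, 0], "slide": [0, 0, 9], "claw": 0.35}, {"turn": [0, 0, 0], "slide": [0, 0, 9], "claw": 0.35}]}}

```text
time_s: 9.18
tool_pos: [644.6, -77.4, 318.8]
tcp_rot: [2.171, 2.156, -0.106]
contact_force: [-0.0, -0.4, 0.6]
finger_gap: 0.652
```

```bash
python3 - <<'E'
from h import *
s=cam("scene");t=cam("top")
st=sensors.state(); print(st["time_s"],st["tool_pos"],st["contact_force"],st["moment"],st["finger_gap"])
crop(s,130,130,410,290,2,"k_s.png"); crop(t,170,140,410,260,3,"k_t.png")
E
```

```text
9.2833 [642.90024515 -77.2031195  314.39253955] [ 0.26059831 -0.04272438 -1.38176199] [0.05929085 0.04483905 0.02182405] 0.651870875654601
```

View pics/k_s.png

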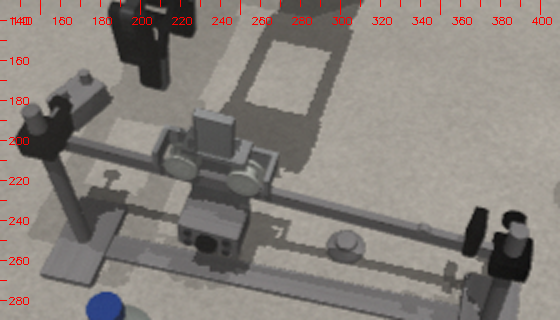

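It is hanging on the bar and rolling. I'll close the fingers well above it and wait.

Request:
{"method": "step_arm", "body": {"plan": [{"turn": [0, 0, 0], "slide": [0, 0, 0], "claw": 0.5}, {"turn": [0, 0, 0], "slide": [0, 0, 0], "claw": 0.8}, {"turn": [0, 0, 0], "slide": [0, 0, 0], "claw": 1}, {"turn": [0, 0, 0], "slide": [0, 0, 0], "claw": 1}, {"turn": [0, 0, 0], "slide": [0, 0, 0], "claw": 1}, {"turn": [0, 0, 0], "slide": [0, 0, 0], "claw": 1}, {"turn": [0, 0, 0], "slide": [0, 0, 0], "claw": 1}, {"turn": [0, 0, 0], "slide": [0, 0, 0], "claw": 1}, {"turn": [0, 0, 0], "slide": [0, 0, 0], "claw": 1}, {"turn": [0, 0, 0], "slide": [0, 0, 0], "claw": 1}]}}

```text
time_s: 10.12
tool_pos: [642.6, -77.2, 313.5]
tcp_rot: [2.174, 2.16, -0.113]
contact_force: [-0.6, 0.5, -0.5]
finger_gap: 0.002
```

Request:
{"method": "step_arm", "body": {"plan": [{"turn": [0, 0, 0], "slide": [0, 0, 0], "claw": 1}, {"turn": [0, 0, 0], "slide": [0, 0, 0], "claw": 1}, {"turn": [0, 0, 0], "slide": [0, 0, 0], "claw": 1}, {"turn": [0, 0, 0], "slide": [0, 0, 0], "claw": 1}, {"turn": [0, 0, 0], "slide": [0, 0, 0], "claw": 1}, {"turn": [0, 0, 0], "slide": [0, 0, 0], "claw": 1}, {"turn": [0, 0, 0], "slide": [0, 0, 0], "claw": 1}, {"turn": [0, 0, 0], "slide": [0, 0, 0], "claw": 1}, {"turn": [0, 0, 0], "slide": [0, 0, 0], "claw": 1}, {"turn": [0, 0, 0], "slide": [0, 0, 0], "claw": 1}]}}

```text
time_s: 10.95
tool_pos: [642.6, -77.2, 313.4]
tcp_rot: [2.174, 2.16, -0.113]
contact_force: [-0.9, 0.5, -0.6]
finger_gap: 0.004
```

```bash
python3 - <<'E'
from h import *
s=cam("scene");t=cam("top")
st=sensors.state(); print(st["time_s"],st["tool_pos"],st["contact_force"],st["moment"],st["finger_gap"])
crop(s,130,130,410,290,2,"l_s.png"); crop(t,180,140,320,240,5,"l_t.png")
E
```

```text
11.05 [642.53347141 -77.19316691 313.39799862] [1.26826642 0.53707567 0.59504655] [ 0.04795835  0.02323451 -0.02508624] -0.0008443789189501594
```

View pics/l_s.png

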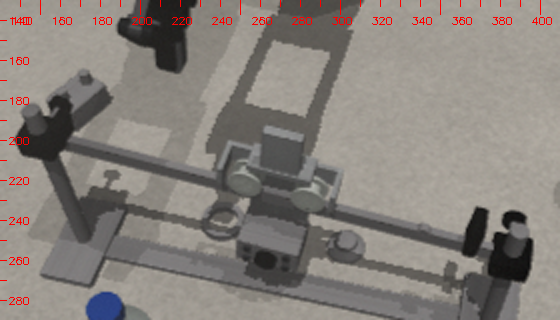

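View pics/l_t.png

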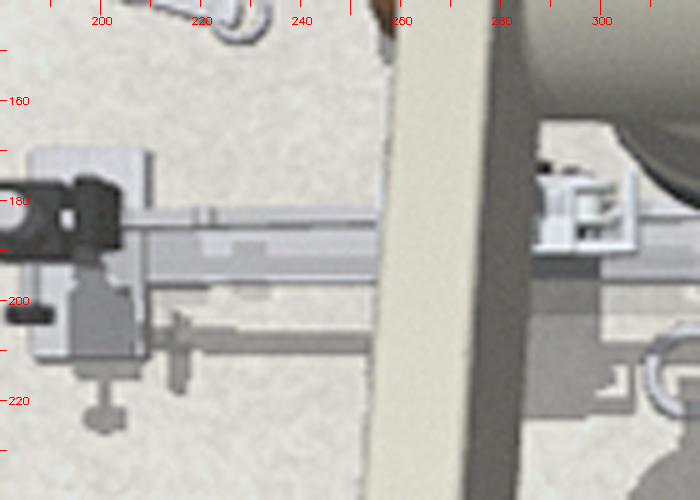

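Still rolling at about 0.05 m/s, fin now near scene px (283, 148·). While waiting I'll move the tool part way along, well above, and lean it uphill for the push.

Request:
{"method": "step_arm", "body": {"plan": [{"turn": [0, 0, 0], "slide": [0, 0, 0], "claw": 1}, {"turn": [0.05, 0, 0], "slide": [0, 0.5, 0], "claw": 1}, {"turn": [0.1, 0, 0], "slide": [0, 1, 0], "claw": 1}, {"turn": [0.15, 0, 0], "slide": [0, 2, 0], "claw": 1}, {"turn": [0.2, 0, 0], "slide": [0, 3, 0], "claw": 1}, {"turn": [0.25, 0, 0], "slide": [0, 4, 0], "claw": 1}, {"turn": [0.25, 0, 0], "slide": [0, 5, 0], "claw": 1}, {"turn": [0.25, 0, 0], "slide": [0, 5, 0], "claw": 1}, {"turn": [0.25, 0, 0], "slide": [0, 5, 0], "claw": 1}, {"turn": [0.25, 0, 0], "slide": [0, 5, 0], "claw": 1}]}}

```text
time_s: 11.88
tool_pos: [642.6, -27.0, 313.5]
tcp_rot: [-2.153, -2.14, -0.154]
contact_force: [-0.9, -0.4, 0.4]
finger_gap: -0.0
```

Request:
{"method": "step_arm", "body": {"plan": [{"turn": [0, 0, 0], "slide": [0, 0, 0], "claw": 1}, {"turn": [0, 0, 0], "slide": [0, 0, 0], "claw": 1}, {"turn": [0, 0, 0], "slide": [0, 0, 0], "claw": 1}, {"turn": [0, 0, 0], "slide": [0, 0, 0], "claw": 1}, {"turn": [0, 0, 0], "slide": [0, 0, 0], "claw": 1}, {"turn": [0, 0, 0], "slide": [0, 0, 0], "claw": 1}, {"turn": [0, 0, 0], "slide": [0, 0, 0], "claw": 1}, {"turn": [0, 0, 0], "slide": [0, 0, 0], "claw": 1}, {"turn": [0, 0, 0], "slide": [0, 0, 0], "claw": 1}, {"turn": [0, 0, 0], "slide": [0, 0, 0], "claw": 1}]}}

```text
time_s: 12.72
tool_pos: [642.5, -27.2, 313.4]
tcp_rot: [-2.153, -2.139, -0.155]
contact_force: [-0.0, 0.4, 0.4]
finger_gap: -0.002
```

```bash
python3 - <<'E'
from h import *
s=cam("scene");t=cam("top")
st=sensors.state(); print(st["time_s"],st["tool_pos"],st["contact_force"],st["moment"],st["finger_gap"])
crop(s,230,130,410,290,4,"m_s.png"); crop(t,180,140,320,240,5,"m_t.png")
E
```

```text
12.8167 [642.52530647 -27.2079493  313.39500269] [-0.93652055  0.48555969 -0.0300866 ] [-0.04358403 -0.02318928 -0.01086544] 0.0004220242553568679
```

View pics/m_s.png

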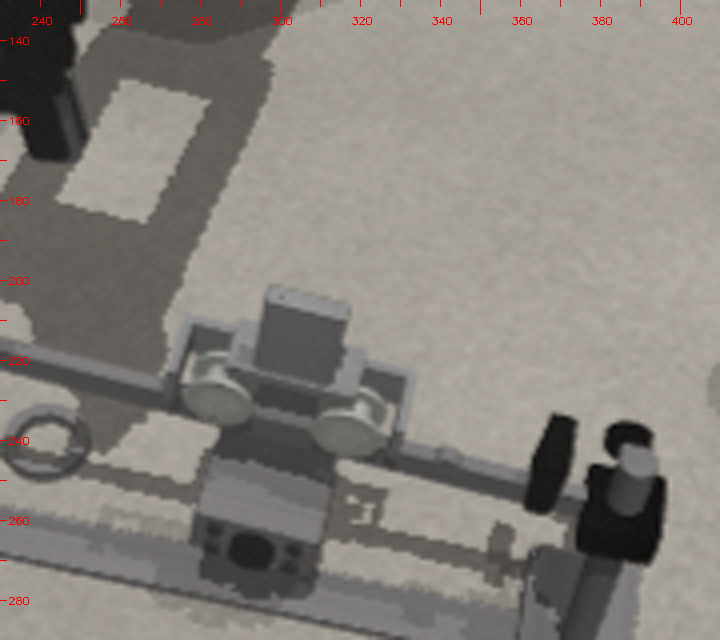

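View pics/m_t.png

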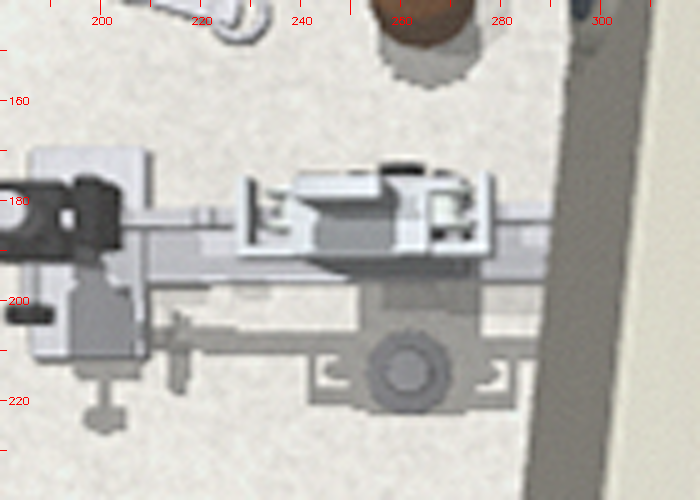

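It is still short of the ridge by about 25 mm. Positioning the tool uphill and above while it rolls.

Request:
{"method": "step_arm", "body": {"plan": [{"turn": [0, 0, 0], "slide": [0, 0, 0], "claw": 1}, {"turn": [0, 0, 0], "slide": [0, 0.5, -1], "claw": 1}, {"turn": [0, 0, 0], "slide": [0, 1, -2], "claw": 1}, {"turn": [0, 0, 0], "slide": [0, 1.5, -3.5], "claw": 1}, {"turn": [0, 0, 0], "slide": [0, 2, -5], "claw": 1}, {"turn": [0, 0, 0], "slide": [0, 2, -6], "claw": 1}, {"turn": [0, 0, 0], "slide": [0, 2, -6], "claw": 1}, {"turn": [0, 0, 0], "slide": [0, 2, -6], "claw": 1}, {"turn": [0, 0, 0], "slide": [0, 2, -6], "claw": 1}, {"turn": [0, 0, 0], "slide": [0, 2, -6], "claw": 1}]}}

```text
time_s: 13.65
tool_pos: [643.1, -7.4, 254.3]
tcp_rot: [-2.154, -2.139, -0.157]
contact_force: [-0.1, -0.8, -0.2]
finger_gap: 0.001
```

```bash
python3 - <<'E'
from h import *
s=cam("scene");t=cam("top")
st=sensors.state(); print(st["time_s"],st["tool_pos"],st["contact_force"])
crop(s,230,130,410,290,4,"n_s.png"); crop(t,180,140,320,240,5,"n_t.png")
E
```

```text
13.75 [642.95445554  -7.4443674  254.25055728] [-0.83903906  0.62810252 -0.39188348]
```

View pics/n_s.png

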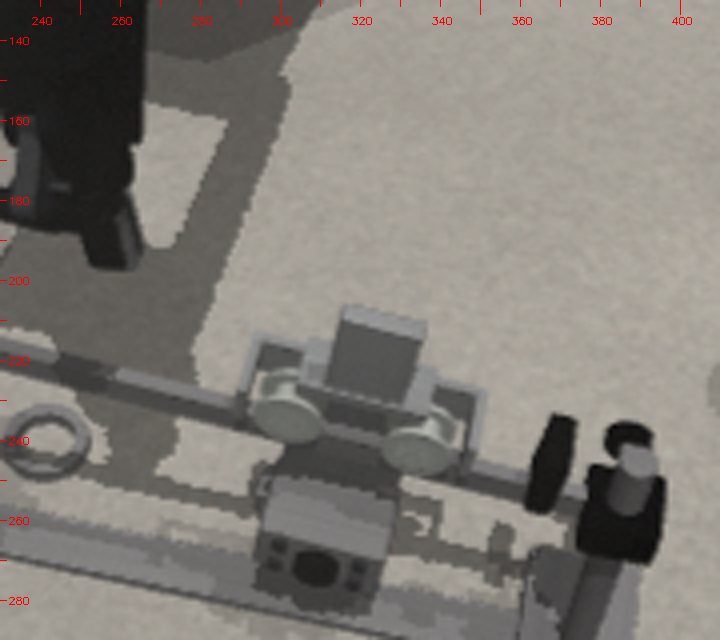

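View pics/n_t.png

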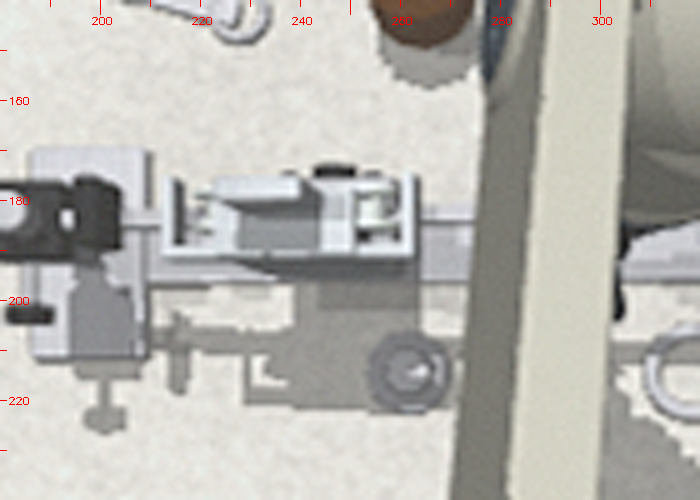

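Request:
{"method": "step_arm", "body": {"plan": [{"turn": [0, 0, 0], "slide": [0, 0.5, -1], "claw": 1}, {"turn": [0, 0, 0], "slide": [0, 1, -2.5], "claw": 1}, {"turn": [0, 0, 0], "slide": [0, 1.5, -4], "claw": 1}, {"turn": [0, 0, 0], "slide": [0, 2, -5.5], "claw": 1}, {"turn": [0, 0, 0], "slide": [0, 2.5, -6.5], "claw": 1}, {"turn": [0, 0, 0], "slide": [0, 2.5, -7], "claw": 1}, {"turn": [0, 0, 0], "slide": [0, 2.5, -7.1], "claw": 1}, {"turn": [0, 0, 0], "slide": [0, 2.5, -7.1], "claw": 1}]}}

```text
time_s: 14.42
tool_pos: [642.6, 17.8, 182.4]
tcp_rot: [-2.153, -2.139, -0.155]
contact_force: [0.3, -0.5, 0.5]
finger_gap: -0.002
```

```bash
python3 - <<'E'
from h import *
s=cam("scene");t=cam("top");w=cam("wrist")
st=sensors.state(); print(st["time_s"],st["tool_pos"],st["contact_force"])
crop(s,230,130,410,290,4,"o_s.png"); crop(t,180,140,320,240,5,"o_t.png"); cv2.imwrite("pics/o_w.png",w["image"][:,:,::-1])
E
```

```text
14.5667 [643.11884666  17.51395098 183.33214352] [-0.16900252  0.03286272  0.358118  ]
```

View pics/o_s.png

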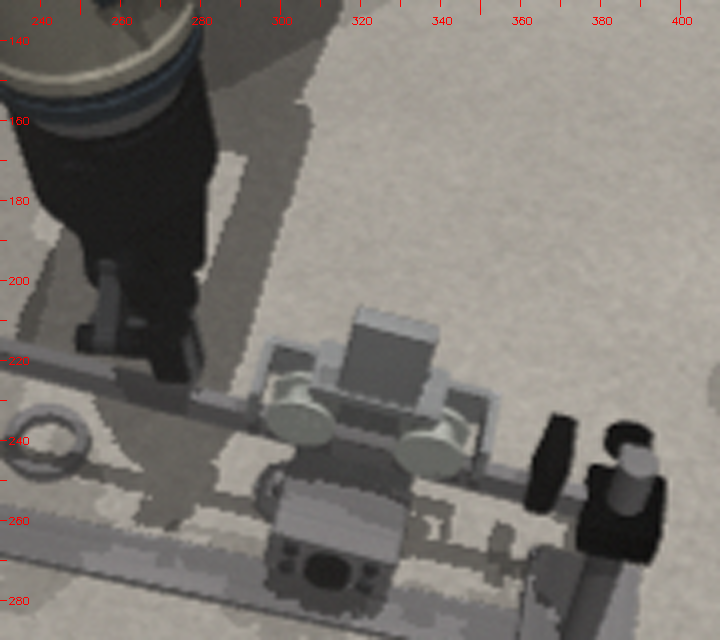

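View pics/o_t.png

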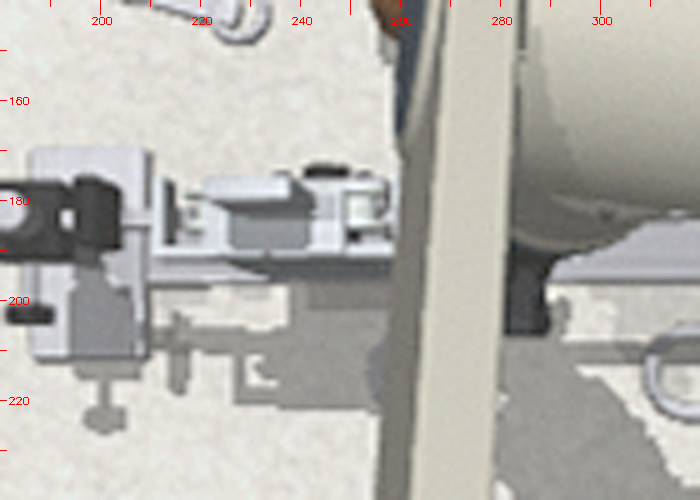

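View pics/o_w.png

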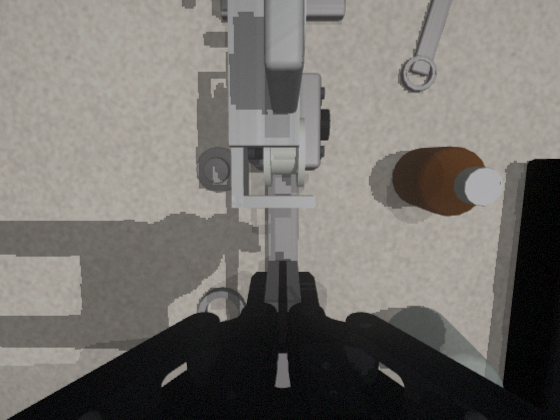

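The carrier's rear plate is at wrist row ~206, with the fingertips behind it at row ~262. I'll confirm it has come to rest before pushing.

Request:
{"method": "step_arm", "body": {"plan": [{"turn": [0, 0, 0], "slide": [0, 0, -0.05], "claw": 1}, {"turn": [0, 0, 0], "slide": [0, 0, -0.05], "claw": 1}, {"turn": [0, 0, 0], "slide": [0, 0, -0.05], "claw": 1}, {"turn": [0, 0, 0], "slide": [0, 0, -0.05], "claw": 1}, {"turn": [0, 0, 0], "slide": [0, 0, -0.05], "claw": 1}, {"turn": [0, 0, 0], "slide": [0, 0, -0.05], "claw": 1}, {"turn": [0, 0, 0], "slide": [0, 0, -0.05], "claw": 1}, {"turn": [0, 0, 0], "slide": [0, 0, -0.05], "claw": 1}]}}

```text
time_s: 15.23
tool_pos: [642.5, 17.8, 181.9]
tcp_rot: [-2.153, -2.139, -0.155]
contact_force: [-0.4, -0.1, 1.4]
finger_gap: -0.002
```

```bash
python3 - <<'E'
from h import *
s=cam("scene");w=cam("wrist")
st=sensors.state(); print(st["time_s"],st["tool_pos"],st["contact_force"])
crop(s,230,130,410,290,4,"p_s.png"); crop(w,210,110,350,290,4,"p_w.png")
E
```

```text
15.3333 [642.53539323  17.81161169 181.897597  ] [ 0.33490472  0.64874939 -0.14565059]
```

View pics/p_s.png

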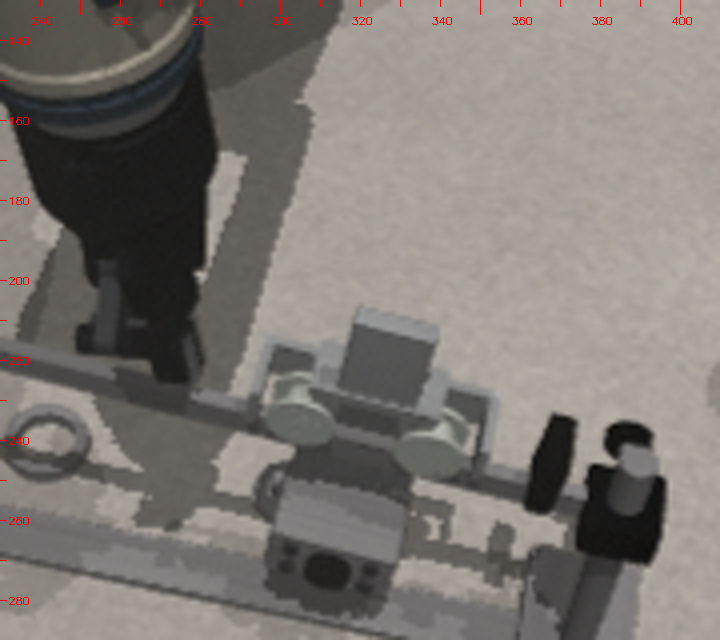

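View pics/p_w.png

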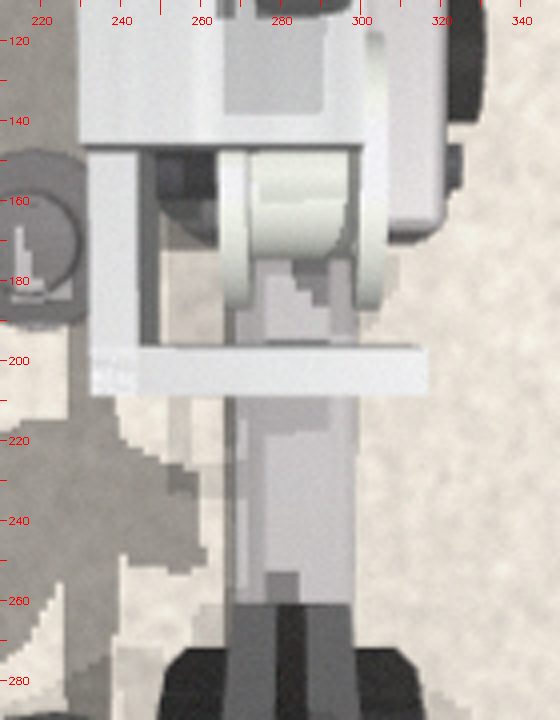

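Identical to the last frame: it is at rest with the leading roller against the ridge. Approaching slowly along the bar.

Request:
{"method": "step_arm", "body": {"plan": [{"turn": [0, 0, 0], "slide": [0, 0.4, -0.04], "claw": 1}, {"turn": [0, 0, 0], "slide": [0, 0.8, -0.08], "claw": 1}, {"turn": [0, 0, 0], "slide": [0, 1.2, -0.13], "claw": 1}, {"turn": [0, 0, 0], "slide": [0, 1.5, -0.16], "claw": 1}, {"turn": [0, 0, 0], "slide": [0, 1.6, -0.17], "claw": 1}, {"turn": [0, 0, 0], "slide": [0, 1.6, -0.17], "claw": 1}]}}

```text
time_s: 15.83
tool_pos: [642.5, 34.3, 180.2]
tcp_rot: [-2.152, -2.139, -0.155]
contact_force: [-0.4, 0.6, 0.6]
finger_gap: 0.003
```

```bash
python3 - <<'E'
from h import *
w=cam("wrist")
st=sensors.state(); print(st["time_s"],st["tool_pos"],st["contact_force"])
crop(w,210,110,350,290,4,"q_w.png")
E
```

```text
15.8833 [642.54613784  34.03902244 180.2236985 ] [-0.12854011 -0.34096494  0.35162361]
```

View pics/q_w.png

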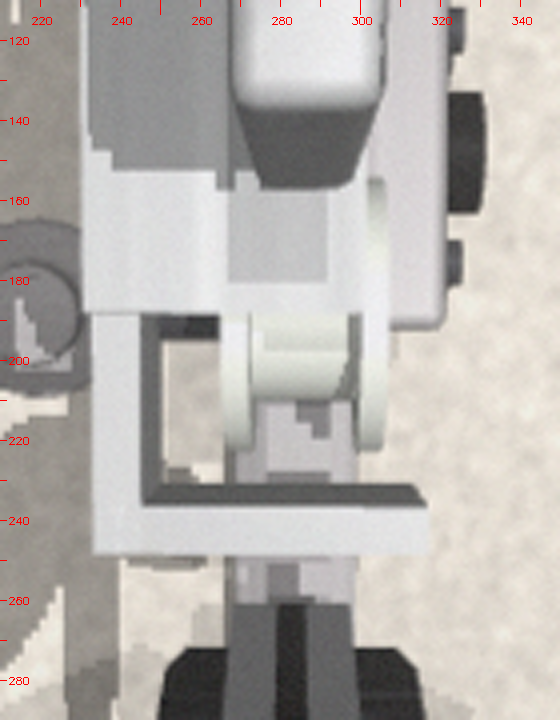

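Request:
{"method": "step_arm", "body": {"plan": [{"turn": [0, 0, 0], "slide": [0, 0.15, -0.015], "claw": 1}, {"turn": [0, 0, 0], "slide": [0, 0.3, -0.03], "claw": 1}, {"turn": [0, 0, 0], "slide": [0, 0.4, -0.04], "claw": 1}, {"turn": [0, 0, 0], "slide": [0, 0.4, -0.04], "claw": 1}]}}

```text
time_s: 16.22
tool_pos: [642.5, 38.0, 179.8]
tcp_rot: [-2.153, -2.139, -0.155]
contact_force: [0.2, -0.1, 0.3]
finger_gap: -0.002
```

Request:
{"method": "step_arm", "body": {"plan": [{"turn": [0, 0, 0], "slide": [0, 0.1, -0.01], "claw": 1}, {"turn": [0, 0, 0], "slide": [0, 0.2, -0.02], "claw": 1}, {"turn": [0, 0, 0], "slide": [0, 0.2, -0.02], "claw": 1}]}}

```text
time_s: 16.47
tool_pos: [642.5, 39.9, 179.6]
tcp_rot: [-2.153, -2.139, -0.156]
contact_force: [0.5, -0.0, -0.8]
finger_gap: 0.001
```

Request:
{"method": "step_arm", "body": {"plan": [{"turn": [0, 0, 0], "slide": [0, 0.1, -0.01], "claw": 1}, {"turn": [0, 0, 0], "slide": [0, 0.2, -0.02], "claw": 1}, {"turn": [0, 0, 0], "slide": [0, 0.2, -0.02], "claw": 1}]}}

```text
time_s: 16.72
tool_pos: [642.5, 41.8, 179.4]
tcp_rot: [-2.153, -2.139, -0.155]
contact_force: [-0.2, -0.9, -0.1]
finger_gap: -0.003
```

Request:
{"method": "step_arm", "body": {"plan": [{"turn": [0, 0, 0], "slide": [0, 0.1, -0.01], "claw": 1}, {"turn": [0, 0, 0], "slide": [0, 0.2, -0.02], "claw": 1}, {"turn": [0, 0, 0], "slide": [0, 0.2, -0.02], "claw": 1}]}}

```text
time_s: 16.97
tool_pos: [642.5, 43.9, 179.1]
tcp_rot: [-2.153, -2.139, -0.155]
contact_force: [-0.5, -0.6, 0.4]
finger_gap: 0.001
```

```bash
python3 - <<'E'
from h import *
w=cam("wrist");s=cam("scene")
st=sensors.state(); print(st["time_s"],st["tool_pos"],st["contact_force"])
crop(w,210,110,350,290,4,"r_w.png");crop(s,230,160,410,290,4,"r_s.png")
E
```

```text
17.0667 [642.50852593  43.94837034 179.21682349] [ 0.89707984 -0.38874635 -0.41299006]
```

View pics/r_w.png

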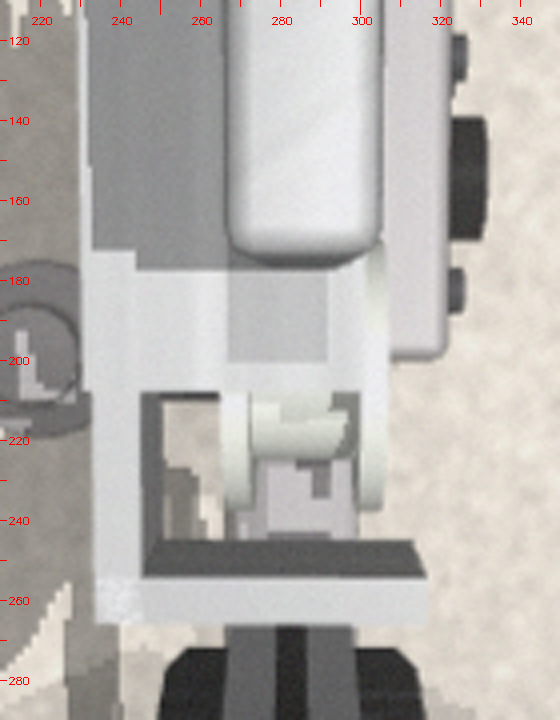

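View pics/r_s.png

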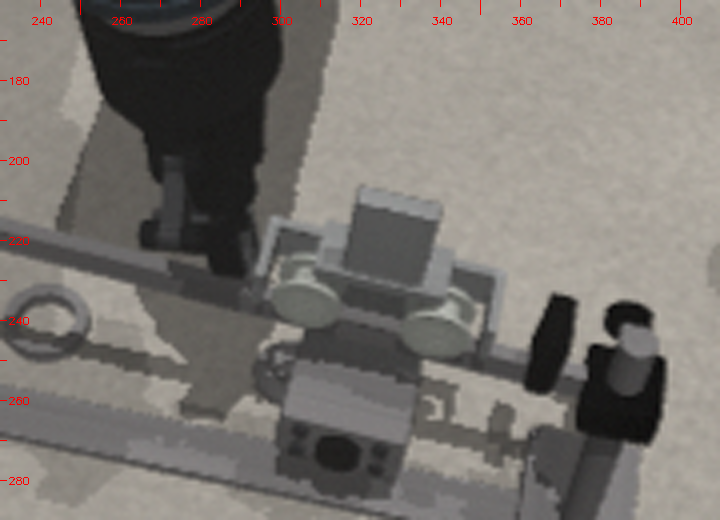

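```bash
python3 - <<'E'
from h import *
s=cam("scene"); w=cam("wrist")
st=sensors.state(); print(st["time_s"],st["tool_pos"],st["contact_force"])
# plate rear-top edge in wrist, z = bar(y)+30
for z in (192,194,196): print(onz(w,282,266,z))
# project hypotheses into scene: fin top corners, rollers for middle m
o=np.array([643,-2+2.3,171.1]); ex=np.array([.0047,.9943,-.1055]); ez=np.array([0,.105,.9945]); ey=np.array([-1,.005,0])
for m in (100,103,106,109,112,129):
    c=o+ex*m
    f=lambda x,y,z: proj(s,c+ex*x+ey*y+ez*(z-96)).round(1)
    print(m,"fin TL,TR (front edge)",f(-18,-5,182),f(18,-5,182),"block front bottom",f(-32,-23,0),f(32,-23,0),"rear plate",f(-55,-13,126), "front plate",f(55,-13,126),f(55,-13,104))
crop(s,280,190,380,300,6,"r2_s.png")
E
```

```text
17.1667 [642.52895239  43.90973108 179.2229442 ] [-0.28067435 -0.49743373 -0.42706783]
[642.15517799  53.25410548 192.        ]
[642.16423364  53.92266262 194.        ]
[642.17328929  54.59121976 196.        ]
100 fin TL,TR (front edge) [314.6 208.9] [335.6 214.2] block front bottom [292.4 269.4] [323.3 277.4] rear plate [288.7 226.6] front plate [349.2 241.9] [346.5 248.6]
103 fin TL,TR (front edge) [316.4 209.4] [337.4 214.6] block front bottom [293.8 269.7] [324.8 277.8] rear plate [290.4 227. ] front plate [350.9 242.3] [348.1 249. ]
106 fin TL,TR (front edge) [318.1 209.8] [339.2 215. ] block front bottom [295.3 270.1] [326.2 278.2] rear plate [292.  227.4] front plate [352.5 242.7] [349.7 249.4]
109 fin TL,TR (front edge) [319.9 210.2] [340.9 215.5] block front bottom [296.7 270.5] [327.7 278.6] rear plate [293.6 227.8] front plate [354.2 243.2] [351.4 249.8]
112 fin TL,TR (front edge) [321.6 210.7] [342.7 215.9] block front bottom [298.1 270.9] [329.1 278.9] rear plate [295.3 228.2] front plate [355.9 243.6] [353.  250.2]
129 fin TL,TR (front edge) [331.5 213.1] [352.7 218.4] block front bottom [306.3 273. ] [337.4 281.1] rear plate [304.6 230.6] front plate [365.4 246. ] [362.2 252.6]
```

View pics/r2_s.png

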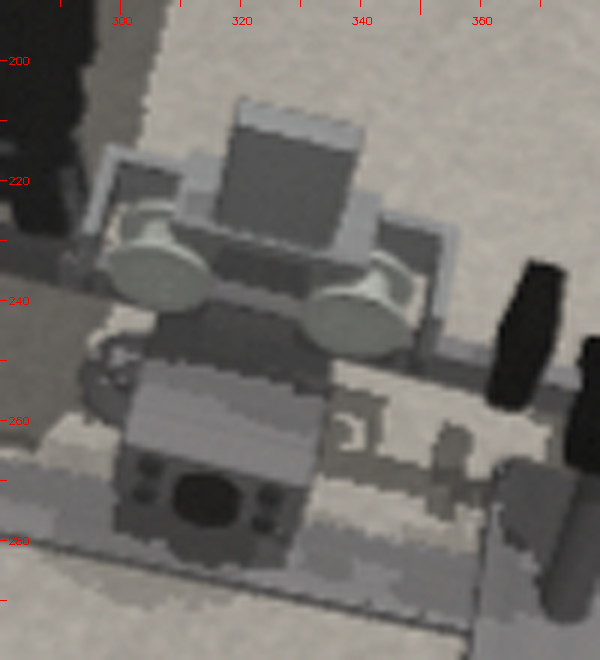

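The rear plate is at about 53 mm along, so the carrier's middle is at ≈107, just at the ridge with the fingertip touching it. Continuing the push in small steps, watching the force.

Request:
{"method": "step_arm", "body": {"plan": [{"turn": [0, 0, 0], "slide": [0, 0.1, -0.01], "claw": 1}, {"turn": [0, 0, 0], "slide": [0, 0.2, -0.02], "claw": 1}, {"turn": [0, 0, 0], "slide": [0, 0.2, -0.02], "claw": 1}]}}

```text
time_s: 17.42
tool_pos: [642.5, 46.1, 179.0]
tcp_rot: [-2.153, -2.139, -0.156]
contact_force: [0.1, 0.6, -0.1]
finger_gap: -0.001
```

Request:
{"method": "step_arm", "body": {"plan": [{"turn": [0, 0, 0], "slide": [0, 0.1, -0.01], "claw": 1}, {"turn": [0, 0, 0], "slide": [0, 0.2, -0.02], "claw": 1}, {"turn": [0, 0, 0], "slide": [0, 0.2, -0.02], "claw": 1}]}}

```text
time_s: 17.67
tool_pos: [642.5, 48.1, 178.8]
tcp_rot: [-2.153, -2.139, -0.156]
contact_force: [-0.4, 0.0, 0.1]
finger_gap: -0.001
```

```bash
python3 - <<'E'
from h import *
w=cam("wrist");s=cam("scene")
st=sensors.state(); print(st["time_s"],st["tool_pos"],st["contact_force"])
crop(w,210,110,350,290,4,"t_w.png");crop(s,250,180,400,300,5,"t_s.png")
E
```

```text
17.7667 [642.57296613  47.92609278 178.87182416] [ 0.4468488  -0.09028858 -0.0213581 ]
```

View pics/t_w.png

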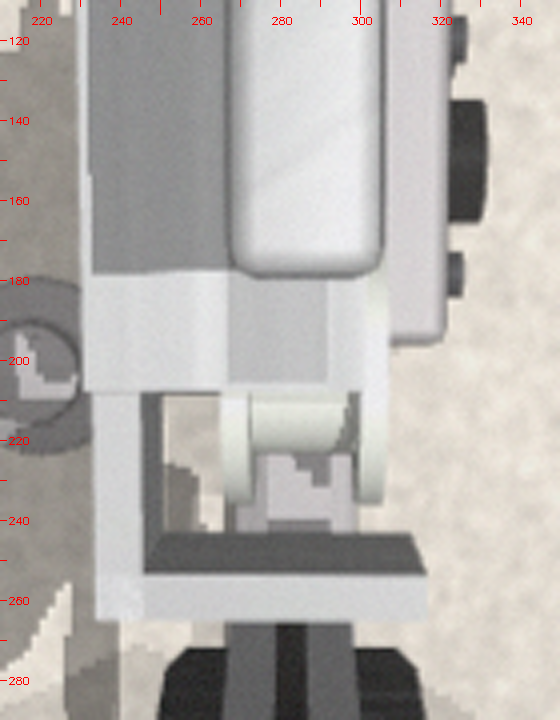

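View pics/t_s.png

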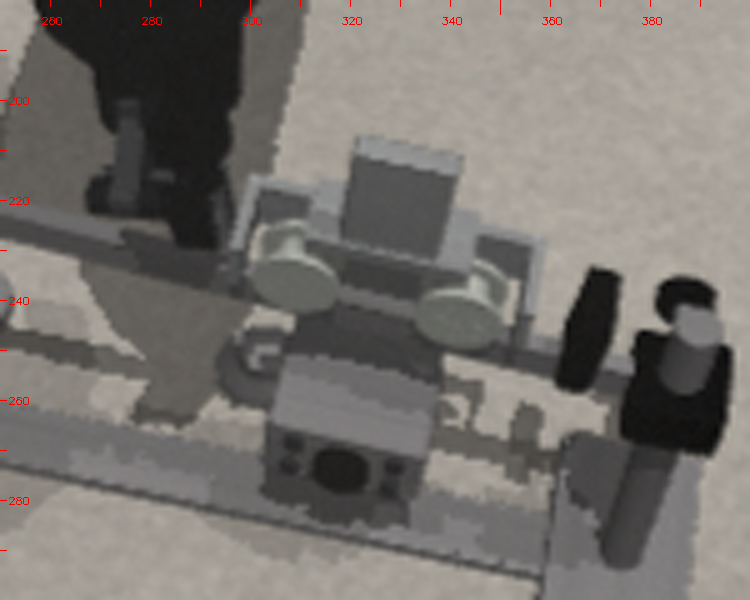

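Request:
{"method": "step_arm", "body": {"plan": [{"turn": [0, 0, 0], "slide": [0, 0, 0], "claw": 1}, {"turn": [0, 0, 0], "slide": [0, 0, 0], "claw": 1}, {"turn": [0, 0, 0], "slide": [0, 0, 0], "claw": 1}, {"turn": [0, 0, 0], "slide": [0, 0, 0], "claw": 1}]}}

```text
time_s: 18.1
tool_pos: [642.6, 47.7, 178.8]
tcp_rot: [-2.153, -2.139, -0.155]
contact_force: [0.6, 0.3, -0.8]
finger_gap: -0.0
```

```bash
python3 - <<'E'
from h import *
w=cam("wrist");s=cam("scene")
st=sensors.state(); print(st["time_s"],st["tool_pos"],st["contact_force"],st["moment"])
crop(w,230,190,340,290,6,"u_w.png");crop(s,280,190,380,300,6,"u_s.png")
E
```

```text
18.2 [642.54718988  47.8028337  178.83544482] [ 0.0637574  -0.49015285 -0.32776231] [-0.10695593  0.02458652 -0.01005037]
```

View pics/u_w.png

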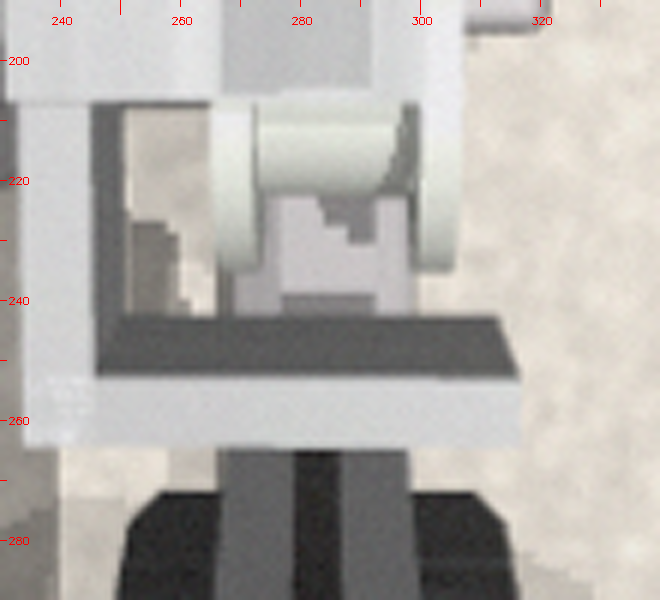

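View pics/u_s.png

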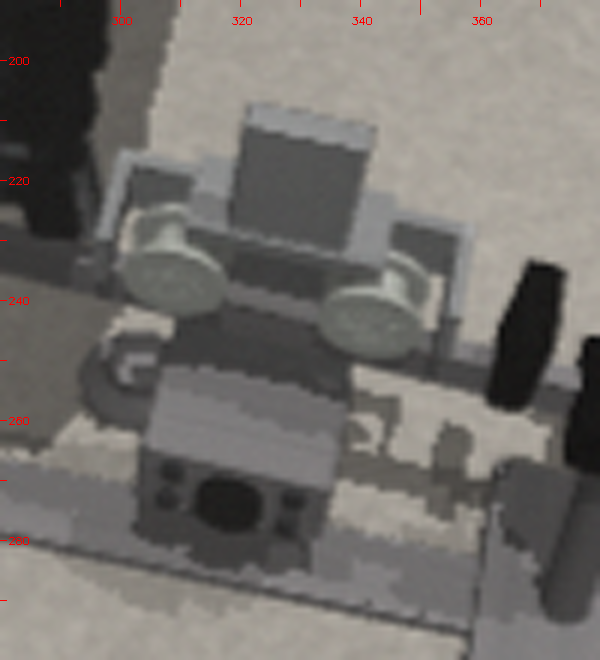

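Nothing resists much yet; force on the tool is ~0.5 N. Continuing in small steps.

Request:
{"method": "step_arm", "body": {"plan": [{"turn": [0, 0, 0], "slide": [0, 0.05, -0.005], "claw": 1}, {"turn": [0, 0, 0], "slide": [0, 0.1, -0.01], "claw": 1}, {"turn": [0, 0, 0], "slide": [0, 0.15, -0.015], "claw": 1}]}}

```text
time_s: 18.45
tool_pos: [642.5, 49.4, 178.7]
tcp_rot: [-2.153, -2.139, -0.155]
contact_force: [0.2, 0.1, -0.6]
finger_gap: 0.004
```

Request:
{"method": "step_arm", "body": {"plan": [{"turn": [0, 0, 0], "slide": [0, 0.05, -0.005], "claw": 1}, {"turn": [0, 0, 0], "slide": [0, 0.1, -0.01], "claw": 1}, {"turn": [0, 0, 0], "slide": [0, 0.15, -0.015], "claw": 1}]}}

```text
time_s: 18.7
tool_pos: [642.5, 50.8, 178.5]
tcp_rot: [-2.153, -2.139, -0.155]
contact_force: [-0.1, 0.8, -0.3]
finger_gap: -0.001
```

```bash
python3 - <<'E'
from h import *
w=cam("wrist");s=cam("scene")
st=sensors.state(); print(st["time_s"],st["tool_pos"],st["contact_force"],st["moment"])
crop(w,230,190,340,290,6,"v_w.png");crop(s,280,190,380,300,6,"v_s.png")
E
```

```text
18.8 [642.52532405  50.89983675 178.4980263 ] [-0.98542971  0.3809547   0.01435355] [-0.07873642 -0.04506914 -0.01279355]
```

View pics/v_w.png

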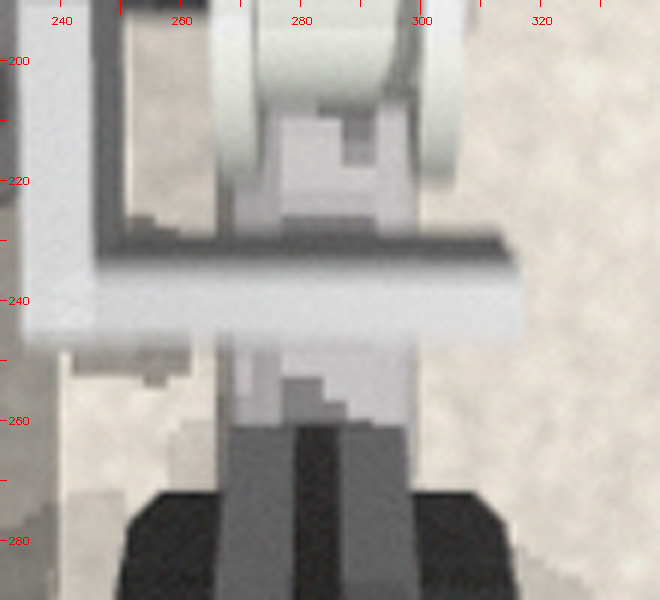

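View pics/v_s.png

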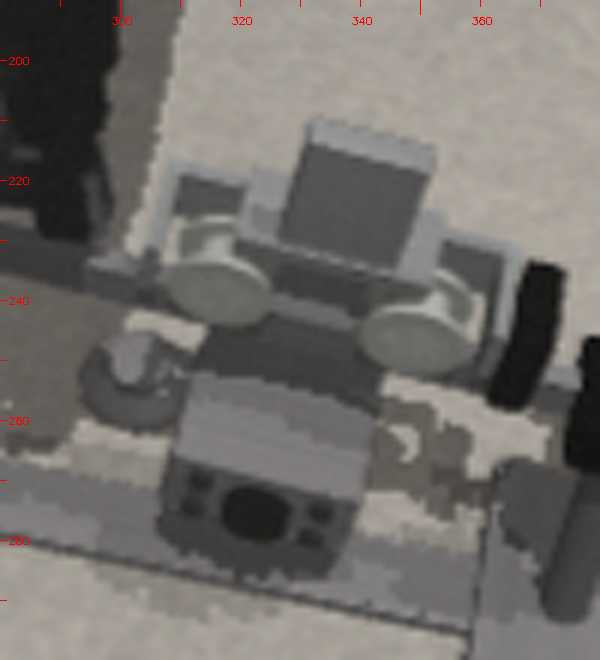

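It has crossed the ridge and is rolling home, ahead of the finger. Backing away uphill, then up.

Request:
{"method": "step_arm", "body": {"plan": [{"turn": [0, 0, 0], "slide": [0, -0.5, 0.05], "claw": 1}, {"turn": [0, 0, 0], "slide": [0, -1.5, 0.2], "claw": 1}, {"turn": [0, 0, 0], "slide": [0, -2.5, 1], "claw": 1}, {"turn": [0, 0, 0], "slide": [0, -3.5, 3], "claw": 1}, {"turn": [0, 0, 0], "slide": [0, -4.5, 6], "claw": 1}, {"turn": [0, 0, 0], "slide": [-2, -6, 9], "claw": 1}, {"turn": [0, 0, 0], "slide": [-5, -8, 11], "claw": 1}, {"turn": [0, 0, 0], "slide": [-8, -10, 12], "claw": 1}, {"turn": [0, 0, 0], "slide": [-10, -12, 12], "claw": 1}, {"turn": [0, 0, 0], "slide": [-10, -12, 12], "claw": 1}]}}

```text
time_s: 19.63
tool_pos: [539.5, -72.9, 300.5]
tcp_rot: [-2.157, -2.138, -0.155]
contact_force: [0.8, -0.6, -0.7]
finger_gap: 0.001
```

```bash
python3 - <<'E'
from h import *
t=cam("top");s=cam("scene")
st=sensors.state(); print(st["time_s"],st["tool_pos"],st["contact_force"])
crop(t,170,140,310,240,5,"w_t.png");crop(s,280,190,380,300,6,"w_s.png"); cv2.imwrite("pics/w_full.png",s["image"][:,:,::-1])
E
```

```text
19.7333 [542.1979215  -70.72018813 299.69581182] [ 0.2732887   0.389578   -0.17831944]
```

View pics/w_t.png

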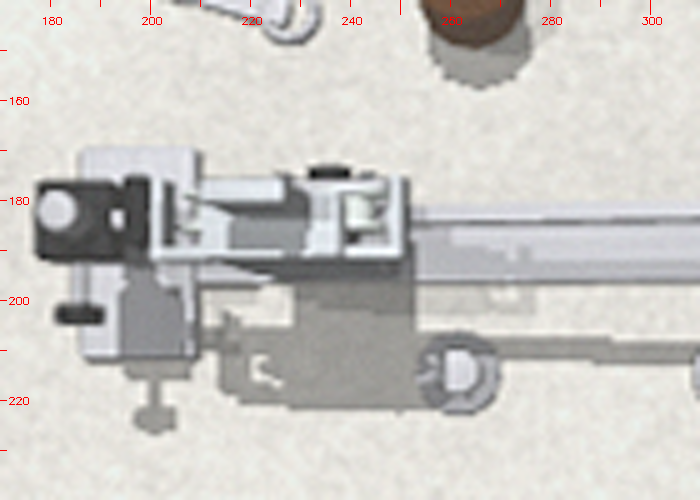

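View pics/w_s.png

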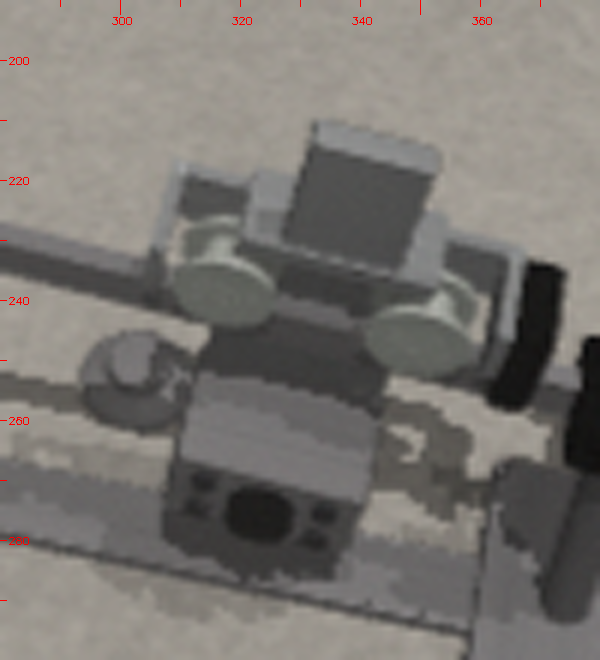

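Fin corners in the scene are at ≈(331, 213) and (352.5, 218), against (331.5, 213) and (352.7, 218) predicted for fully home. I'll wait a second, then compare again and check the bystanders.

Request:
{"method": "step_arm", "body": {"plan": [{"turn": [0, 0, 0], "slide": [-5, 0, 2], "claw": 1}, {"turn": [0, 0, 0], "slide": [-8, 0, 2], "claw": 1}, {"turn": [0, 0, 0], "slide": [-8, 0, 2], "claw": 1}, {"turn": [0, 0, 0], "slide": [-8, 0, 2], "claw": 1}, {"turn": [0, 0, 0], "slide": [-8, 0, 2], "claw": 1}, {"turn": [0, 0, 0], "slide": [-8, 0, 2], "claw": 1}, {"turn": [0, 0, 0], "slide": [-8, 0, 2], "claw": 1}, {"turn": [0, 0, 0], "slide": [-8, 0, 2], "claw": 1}, {"turn": [0, 0, 0], "slide": [-8, 0, 2], "claw": 1}, {"turn": [0, 0, 0], "slide": [-8, 0, 2], "claw": 1}]}}

```text
time_s: 20.57
tool_pos: [462.8, -69.1, 318.2]
tcp_rot: [-2.153, -2.139, -0.155]
contact_force: [-0.8, -0.6, -0.3]
finger_gap: 0.006
```

```bash
python3 - <<'E'
from h import *
t=cam("top");s=cam("scene")
st=sensors.state(); print(st["time_s"],st["tool_pos"],st["contact_force"])
crop(s,300,190,400,280,7,"x_s.png"); cv2.imwrite("pics/x_t.png",t["image"][:,:,::-1])
a=cv2.imread("pics/w_full.png").astype(int); b=s["image"][:,:,::-1].astype(int); d=np.abs(a-b).max(2)
print("carrier diff",(d[200:290,300:370]>30).sum())
a=cv2.imread("pics/a_top.png").astype(int); d=np.abs(a-t["image"][:,:,::-1].astype(int)).max(2)
for n,(u,v) in dict(spare=(413,264),ring=(318,215),cap=(262,214),buf=(333,130),amb=(263,136),beak=(145,267)).items(): print(n,(d[v-14:v+14,u-14:u+14]>40).sum())
E
```

```text
20.6667 [462.64664241 -69.18280918 318.35980701] [ 0.44697758 -0.25526925 -0.32982546]
carrier diff 0
spare 149
ring 0
cap 79
buf 0
amb 0
beak 0
```

View pics/x_s.png

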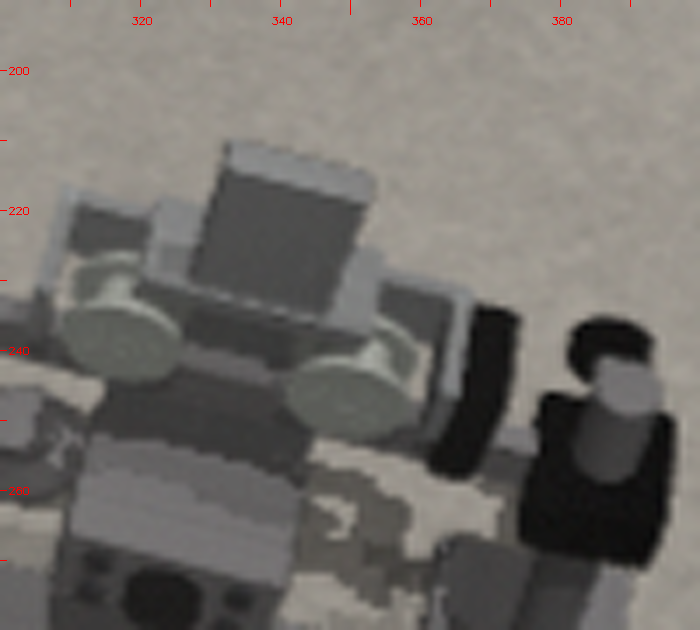

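View pics/x_t.png

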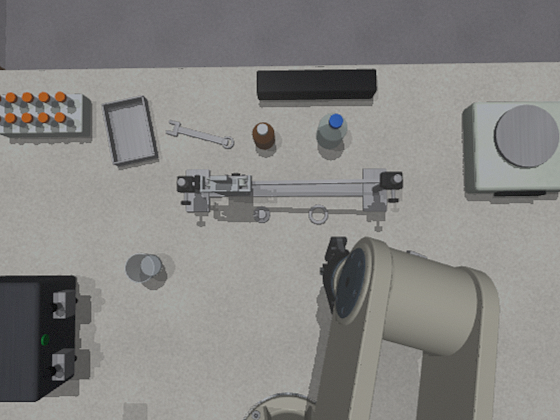

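The carrier is against the stop and motionless. The spare head's and cap's pixel changes come from the arm covering one and the carrier's shadow on the other. Handing in.

```bash
python3 -c "
from cell import workorder
print(workorder.job_done())"
```

```text
the job is handed in; nothing more can be done
None
```

The carrier is fully home against the black end stop, hanging untouched, and I handed the job in at about 20.7 s.

**What I did:**
- Gripped the carrier by its fin, tilted it to the slope and moved it sideways over the bar at about 80 mm uphill of the middle.
- Lowered it in 0.5 mm steps until the rail bore the weight, with about 3–4 N of downward push from the tool, then let go.
- It rolled down and came to rest at the ridge; two frames 0.8 s apart were identical.
- Pushed low on the uphill end plate with shut fingers. It went over the ridge and rolled home by itself, and I backed the arm away.

**Last checks:**
- **Position:** the fin corners in the scene view matched the prediction for fully home within 1 px. The end plate meets the stop, and nothing moved over the last 0.9 s.
- **Bystanders:** the ring, both bottles and the beaker showed no change from the first picture. The cap's change looks like the carrier's shadow. The spare head was hidden by the arm in the last top view, so I did not recheck it; the arm never worked near it.

**What disagreed:**
- The top and scene cameras differed by about 4.6 mm in y. I averaged them, and the rail contact and final position agreed with that.
- The readings during the push stayed under about 1 N, where the task says 3–5 N. I could not confirm the push force, only that it was gentle and the carrier crossed.
- The carrier hangs slightly rolled, with its block swung away from the robot. I took this as its natural hang from the off-centre side plate.

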